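Fish the dropped T-nut out from beside the drill vise

TASK

A brass T-nut has dropped into the narrow gap between the blue drill vise and its wooden rail. Take the red-handled bent rod from its stand, reach its claw over and behind the nut, feel for the gap's uneven floor and rake the nut out of the mouth into the yellow tray, keeping the claw resting lightly on the floor all the way (a few newtons: it must neither lift off nor dig in). Then put the rod back upright in its stand; do not touch the nut with the fingers, and leave the other things alone.

Things in the scene. Friction and masses are not known exactly. Their poses are not given: they have to be found in the camera images.
- vise: Fixed assembly: low blue drill vise, wooden rail beside it, yellow tray. Origin on the table under the gap's middle; x along the gap from open mouth (x -100 mm) to closed back (x +94), y across. Gap 16 mm wide (y -8 to +8), walls 70 mm above the table: vise body y 8 to 100, rail y -34 to -8; jaws on the vise rise to 94. Nowhere may rod or nut be pressed or jammed against it with over 8 N.
- floor (a point): Ridge of the gap's floor (vise x -20, y 0, 22 mm above the table), vise's axes. The floor is two aluminium leaves that meet here: one goes to the back end, tilted up to 0.06 rad either way, one to the mouth, tilted up to 0.14 rad either way on its own. Neither tilt is measured or shown by these axes; both stay fixed under load. Floor and firmly held rod together give about 0.5 mm per N.
- strap (a point): Dark steel strap across the back part of the gap: point on its underside at its front edge (vise x = +45 mm), 70 mm above the table; the strap goes on from there to the back end (x +100), 6 mm thick with 4 mm bolt heads. Axes as the vise's.
- mouth (a point): Middle of the gap's open mouth (vise x = -100 mm, y = 0, 22 mm above the table); axes as the vise's. The floor ends here, anywhere up to 11 mm above or below this point.
- tray (a point): Centre of the yellow tray's inner floor (vise x = -150 mm, 4 mm above the table), axes as the vise's. Inside 100 mm (x) by 88 mm (y), right against the mouth; rims 18 mm above the table.
- nut: The dropped brass T-nut, 30 mm long (its x, lying along the gap), 13 mm wide (y), 7 mm high (z; the top 2.5 mm is only 8 mm wide); origin at its centre, x pointing to the back of the gap. 20 to 45 g. It lies on the gap's floor just in front of the strap, all of it visible from above.
- rod: Bent steel rod, 98 to 182 g, upright in its stand. Origin at the centre of its red handle, 18 (x) x 22 (y) x 56 mm high (z up); x is where the foot points. Below it a dark collar 20 (x) x 36 (y) mm, z -33 to -28. A 6 mm round shank goes down to z = -133, bends and runs 45 mm along +x (foot), then bends down into the claw, lowest point x = +45, z = -154 mm.
- claw (a point): Lowest point of the rod's claw (6 mm round with a ball end), 18 mm below the underside of the foot. Axes as the rod's.
- slot (a point): Rod stand: fixed plywood block 130 mm high. Point on its top where the shank stands; x is where the foot points when stored. Slot: x -10 to +55, y -8 to +8 mm about this point, 124 mm deep. Block: x -18 to +63, y -32 to +32 mm. Stored, the rod's collar rests on this top with the handle's centre 33 mm above it. Stand and green caddy may swap sides.
- caddy: Fixed green open pencil box, 110 x 100 x 90 mm, with pencils standing to 156 mm; origin under its centre. The stand and it may swap sides.
- tealight_red: Loose red tealight, 38 mm across, 15 mm high; leave alone. Origin under its centre.
- tealight_blue: Loose blue tealight, same size; leave alone.
- tealight_white: Loose white tealight, same size; leave alone.
- pegboard: Loose drilled wooden peg board, 120 x 90 x 18 mm; leave alone. Origin under its centre.
- glue: Loose bottle, 48 mm across, 120 mm high; leave alone. Origin under its centre.
- screwdriver: Loose screwdriver lying on the table; leave alone.
There are look-alikes about, which are no part of the job. There is more than one size of the part that bears slot; the job needs the smallest.

How it is judged:
By the outcome, as a careful person would: the job done as asked, in the order asked, and still so for the second after the job is handed in, with the robot touching nothing.
It also fails if it takes over 72 s, if anything falls off the work surface, if the arm or the gripper's body presses on something with over 40 N, if the wrist force passes 120 N, or if a joint passes its speed limit or range.

ROBOT

A 7-joint arm with a two-finger parallel gripper is mounted at the origin on the work surface. World frame = base frame: x ahead of the robot, y to its left, z up, the work surface at z = 0. Lengths are in m, angles in rad, forces in N, time in s.
With the tool pointing down it reaches from about 0.4 to 0.85 m from the base axis. Payload 4.5 kg.
Tool frame: the origin (TCP) lies midway between the tips of the shut fingers; the grasp point (between the pads) lies 19 mm behind it; z points along the fingers, y is the direction in which the jaws open and shut (so a half turn about z gives the same grasp; the last joint's range is limited). The gripper opens to 88 mm and grips with 3 to 60 N. Pads are 18 mm wide; open, the fingers measure 123 mm over their backs; the gripper's body (75 mm by 187 mm) begins 45 mm behind the grasp point.
Start: joints at [-1.126, 0.689, -0.195, 1.565, 0.157, 0.902, -0.215], TCP at [0.25, 0.573, 0.239] pointing down, gripper open.
Joint ranges: [-3.01, 3.01], [-0.46, 2.08], [-1.47, 1.51], [0.13, 2.56], [-1, 4.14], [0.04, 2.09], [-2.66, 2.66]. Speed limits (rad/s): [2.57, 2.57, 3.14, 3.14, 3.14, 3.14, 3.14].

INTERFACE

Orientations are given as a unit quaternion [x, y, z, w].
In Python, from plant import get_state, snapshot, finish_job, find_in gives the robot as it stands.
- The arm moves only by the shell command python3 -m creep 'ROWS' [OPENING] [FORCE]. ROWS is JSON, one flat list of numbers, 6 for each row, row after row: the shift along the tool's x, y, z in mm, then the turn, a rotation vector about the tool's x, y, z in degrees. In form: [tx, ty, tz, wx, wy, wz, tx, ty, tz, wx, wy, wz, ...]. A call has 1 to 5 rows; each row shifts and turns the pose as measured when the row begins, along the tool's axes as they then stand; what a row does not reach is not made up. A row lasts 1/12 s, in which the tool goes at most 41.7 mm and 7.16 degrees, less where a joint would pass 70% of its speed; a pose out of reach is approached as far as the arm can. A call is refused whole if a number of a shift passes 41.7 or a number of a turn 7.16, either way. A call with a gripper value outside its range is refused whole. OPENING is the finger opening in mm, from 0 to 88.1, set as the call begins (- or left out, the last holds). The fingers move at their own pace and stop on an object; FORCE is the grip in N (left out, the last holds). Time passes only in rows, so rows that do not move let the fingers close. It gives the time, the measured TCP pose, the force and the opening at its end, in the units of the state.
- get_state(): the state, without advancing time (a new reading comes with each control period).
- snapshot(name): name is "scene" or "side" or "wrist"; returns a dict with "color" (420x560x3 uint8, red, green, blue), "intrinsics" (3x3 intrinsics, pixels), "dist_coeffs" ([k1, k2, p1, p2, k3] as OpenCV has them; the pictures are not rectified), "extrinsics" (4x4, takes a point from world to camera coordinates). Camera axes: x right, y down, z forward; pixel columns grow to the right and rows downward; lengths in m; the calibration is good to about 2 mm. A picture is of the moment at which its call begins. There is no depth.
- finish_job(): hands the job in, once; it reports no verdict.
Trained networks look in the newest picture that a camera, given by its name, has taken for a name from the list of things; names that differ only in an ending like _2 or _b are one class to them, and where a whole thing is asked for, a point or a joint stands for the part that bears it (a point fixed in the world has none). Each returns a list of dicts, best first, with "score" (0 to 1); they miss things now and then, are a little off and sometimes report something else, mostly with a low value. They report only what shows in the picture. A call takes as long as a camera call. They do not tell look-alikes from the thing itself.
- find_in(thing, camera): "xy" ([column, row] in pixels, amid what is visible of it).
The state is a dict: "clock": time; "q": joint angles; "qd": joint speeds; "joint_torque": joint torques, N m; "tool_pos": TCP position; "eef_rot": TCP orientation; "contact_force": force on the tool from outside, world axes, zero at the start; "moment": the same for the moment, N m; "opening": opening from 0.0 (shut) to 1.0 (fully open).
Only numpy, scipy, OpenCV 4.12 (cv2) and the standard library are available. Lean on these libraries where they do the work, as an engineer would, in place of code of your own. Each camera call takes 0.05 s, during which the arm holds its last target.

## Working session

There is one attempt and no reset: what is moved stays moved. The work goes in short steps, Python scripts to look and compute and a shell command to move; the robot and the scene stay as the last step left them, time stands still between calls to the robot, and variables do not carry over. Pictures are saved under pics/ and viewed, and the job is handed in when it is done.

```bash
ls; mkdir -p pics
cat > h.py <<'E'
import numpy as np, cv2
from plant import get_state, snapshot, find_in
def snap(n,f):
    s=snapshot(n); cv2.imwrite(f'pics/{f}.png',s['color'][:,:,::-1]); np.savez(f'pics/{f}.npz',**{k:np.array(v) for k,v in s.items()}); return s
def ray(s,xy):
    K=np.array(s['intrinsics'],float);d=np.array(s['dist_coeffs'],float);E=np.array(s['extrinsics'],float)
    u=cv2.undistortPoints(np.array([[xy]],float),K,d)[0,0]
    R=E[:3,:3];t=E[:3,3]
    return -R.T@t, R.T@np.array([u[0],u[1],1.])
def atz(s,xy,z):
    o,d=ray(s,xy); return o+d*(z-o[2])/d[2]
def proj(s,P):
    E=np.array(s['extrinsics'],float)
    r=cv2.Rodrigues(E[:3,:3])[0]
    return cv2.projectPoints(np.array(P,float).reshape(-1,3),r,E[:3,3],np.array(s['intrinsics'],float),np.array(s['dist_coeffs'],float))[0][:,0]
def tri(obs):
    A=np.zeros((3,3));b=np.zeros(3)
    for s,xy in obs:
        o,d=ray(s,xy);d=d/np.linalg.norm(d);M=np.eye(3)-np.outer(d,d);A+=M;b+=M@o
    return np.linalg.solve(A,b)
def load(f):
    return dict(np.load(f'pics/{f}.npz'))
E
python3 - <<'E'
from h import *
for n in ['scene','side','wrist']:
    s=snap(n,n+'0'); print(n, np.array(s['intrinsics'])[0,0], np.linalg.inv(np.array(s['extrinsics']))[:3,3])
    for t in ['vise','nut','rod','claw','slot','mouth','strap','floor','tray','caddy']:
        try: print(t,[(np.round(r['xy']).tolist(),round(r['score'],2)) for r in find_in(t,n)][:4])
        except Exception as e: print(t,e)
print(get_state())
E
```

```text
pics
scene 397.7891629060687 [ 1.30400414 -0.10401332  0.76157231]
vise [([309.0, 264.0], 0.7)]
nut []
rod [([171.0, 203.0], 0.64), ([375.0, 220.0], 0.28)]
claw [([171.0, 206.0], 0.54)]
slot [([172.0, 178.0], 0.89), ([174.0, 242.0], 0.82), ([328.0, 176.0], 0.81), ([307.0, 267.0], 0.65)]
mouth [([305.0, 266.0], 0.69)]
strap [([306.0, 270.0], 0.75)]
floor [([306.0, 265.0], 0.75)]
tray [([308.0, 269.0], 0.75)]
caddy [([374.0, 221.0], 0.56), ([116.0, 271.0], 0.21)]
side 456.53601743640945 [-0.02036133 -0.7805213   0.86036291]
vise [([306.0, 208.0], 0.92)]
nut [([370.0, 356.0], 0.68)]
rod [([360.0, 292.0], 0.7), ([352.0, 262.0], 0.64)]
claw [([307.0, 208.0], 0.69), ([353.0, 258.0], 0.57)]
slot [([359.0, 289.0], 0.78), ([280.0, 327.0], 0.68), ([188.0, 207.0], 0.57)]
mouth [([304.0, 210.0], 0.95)]
strap [([306.0, 208.0], 0.9)]
floor [([310.0, 206.0], 0.65)]
tray [([306.0, 208.0], 0.59)]
caddy [([236.0, 182.0], 0.8)]
wrist 317.56879398964674 [0.17982928 0.60288646 0.38449925]
vise []
nut []
rod []
claw []
slot [([31.0, 257.0], 0.95)]
mouth []
strap []
floor []
tray []
caddy []
{'clock': 1.65, 'q': array([-1.12620392,  0.68911216, -0.19459232,  1.56530464,  0.15732759,
        0.90249294, -0.2151148 ]), 'qd': array([-0.000487  ,  0.00103254,  0.0007156 ,  0.00117274, -0.00057853,
       -0.0003117 , -0.00110859]), 'joint_torque': array([-4.64032848e-05, -5.27481401e+01, -1.26717143e+00, -1.53741038e+01,
       -5.19261940e-02, -6.63214596e-04,  2.14765839e-05]), 'tool_pos': array([0.2495805 , 0.57302977, 0.23873369]), 'eef_rot': array([2.03945598e-01, 9.78982222e-01, 3.30634854e-05, 1.35608931e-05]), 'contact_force': array([ 0.06777303,  0.06288405, -0.11652668]), 'moment': array([ 0.01042133,  0.02831531, -0.02542578]), 'opening': 1.000966858359454}
```

View pics/scene0.png

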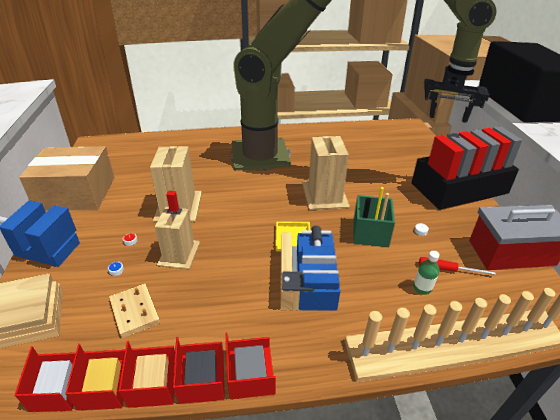

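View pics/side0.png

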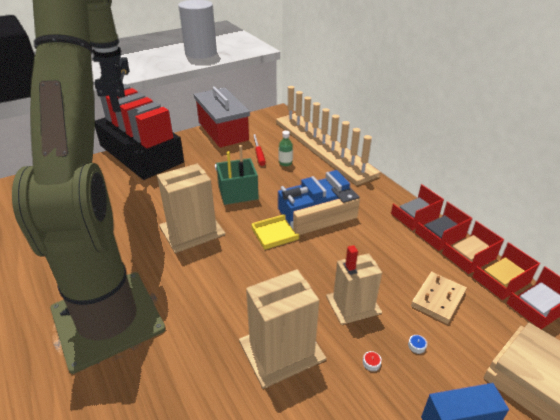

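View pics/wrist0.png

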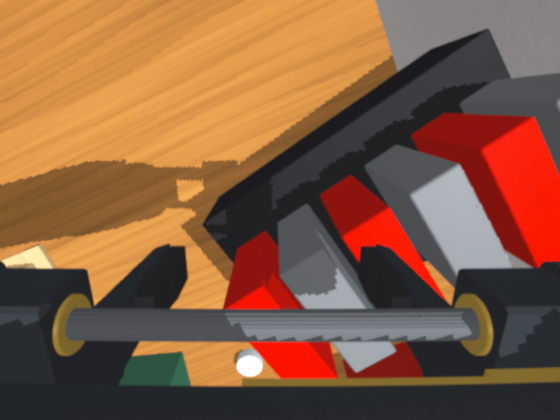

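The scene picture shows three plywood stands. Two are tall and empty, at (172,178) and (328,176). The smallest, at (174,242), holds the red-handled rod at (172,200). The vise is at (309,270), with the tray on the robot's side.

Run:
```python
from h import *
a=load('scene0')['color'];b=load('side0')['color']
def crop(im,x0,y0,x1,y1,k,f): cv2.imwrite(f'pics/{f}.png',cv2.resize(im[y0:y1,x0:x1,::-1],None,fx=k,fy=k,interpolation=cv2.INTER_CUBIC))
crop(a,140,180,220,280,6,'c1');crop(b,320,235,390,330,6,'c2');crop(a,260,210,350,320,5,'c3');crop(b,240,160,370,255,6,'c4')
```

```text
(no output)
```

View pics/c1.png

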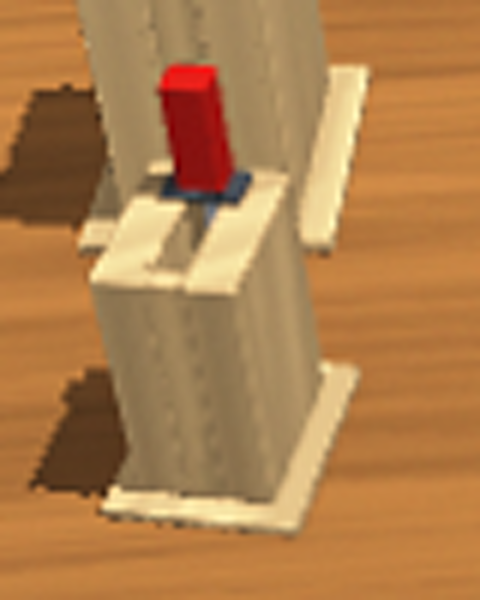

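View pics/c2.png

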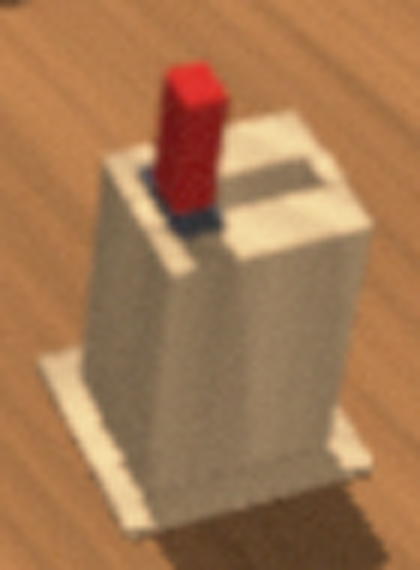

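View pics/c3.png

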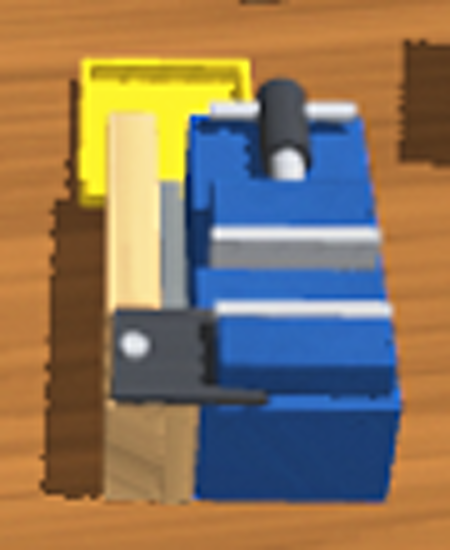

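View pics/c4.png

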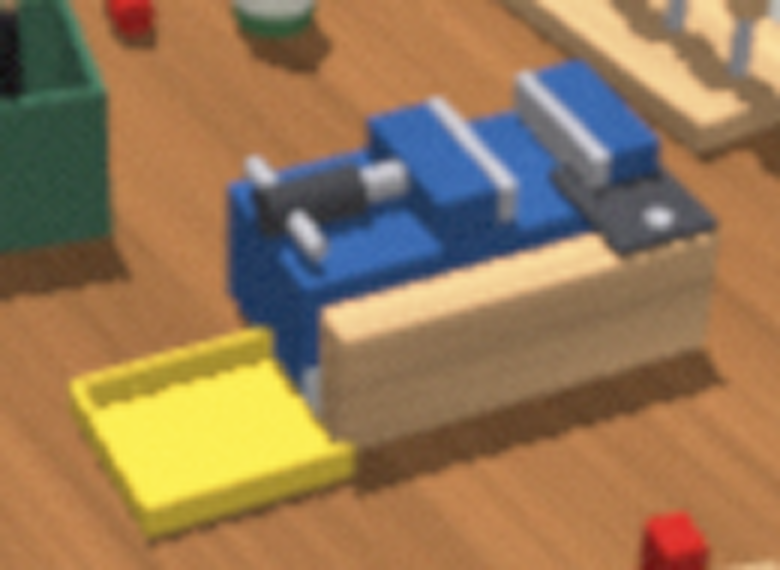

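```bash
cat > fit.py <<'E'
from h import *
from scipy.optimize import least_squares
def fit(obs,x0):
    # obs: (snap, local xyz mm, pixel)
    def w(p,l):
        c,s=np.cos(p[2]),np.sin(p[2]); l=np.array(l)/1000
        return np.array([p[0]+c*l[0]-s*l[1],p[1]+s*l[0]+c*l[1],l[2]])
    def r(p): return np.concatenate([proj(S,w(p,l))[0]-np.array(x) for S,l,x in obs])
    q=least_squares(r,x0,loss='soft_l1'); return q.x,np.round(r(q.x).reshape(-1,2),1)
def px(x0,y0,k,c): return [x0+(c[0]+.5)/k-.5,y0+(c[1]+.5)/k-.5]
E
python3 - <<'E'
from fit import *
A=load('scene0');B=load('side0')
o=[(A,l,px(140,180,6,c)) for l,c in [((63,-32,130),(92,283)),((63,32,130),(238,293)),((-18,32,130),(288,175))]]
o+=[(B,l,px(320,235,6,c)) for l,c in [((63,-32,130),(372,222)),((-18,-32,130),(185,275)),((-18,32,130),(105,160)),((63,32,130),(295,112))]]
p,r=fit(o,[.6,-.3,0]);print('stand',p,'\n',r.tolist())
o=[(A,l,px(260,210,5,c)) for l,c in [((-100,-34,70),(108,113)),((-100,-8,70),(157,113)),((-100,8,70),(190,115)),((-100,100,70),(362,117)),((100,-34,0),(105,500)),((100,100,70),(400,408)),((100,100,0),(388,500))]]
o+=[(B,l,px(240,160,6,c)) for l,c in [((-100,-8,70),(322,312)),((-100,-34,70),(338,340)),((-100,-34,0),(345,447)),((100,-34,70),(715,237)),((100,-34,0),(712,348))]]
p,r=fit(o,[.65,.0,0]);print('vise',p,'\n',r.tolist())
for n,pts in [('caddy',((374,238),(238,195)))]:
    print(n,tri([(A,pts[0]),(B,pts[1])]))
E
```

```text
stand [ 0.48575501 -0.26330263 -0.20213068] 
 [[-1.2, 0.5], [-0.3, 0.3], [-0.3, -0.4], [1.0, -0.3], [-0.9, 0.4], [-0.7, -0.4], [-0.4, -1.1]]
vise [ 0.63023522  0.03014588 -0.13994266] 
 [[-0.2, -0.3], [-0.1, -0.1], [-0.6, -0.5], [-0.0, -0.4], [-0.5, 0.8], [0.7, 0.5], [-0.2, 1.5], [-0.9, -0.8], [0.5, 0.0], [-1.3, 1.4], [0.7, -0.6], [-1.4, -0.3]]
caddy [ 0.48797172  0.2905249  -0.01893525]
```

```bash
cat > plan.py <<'E'
import sys,numpy as np
from plant import get_state
from scipy.spatial.transform import Rotation as Ro
# plan.py x y z yawOfToolY(deg) [max mm/row] -> remaining rows
def Rdown(yaw):
    yaw=np.radians(yaw); y=np.array([np.cos(yaw),np.sin(yaw),0]);z=np.array([0,0,-1.]);x=np.cross(y,z); return np.c_[x,y,z]
def plan(t,yaw,mx=40,n=5,verbose=True):
    s=get_state(); p=np.array(s['tool_pos']);R=Ro.from_quat(s['eef_rot']);T=Ro.from_matrix(Rdown(yaw))
    rv=(R.inv()*T).as_rotvec(degrees=True);d=np.array(t)-p
    N=int(np.ceil(max(np.linalg.norm(d)/mx,np.linalg.norm(rv)/7.1,1)))
    print('N',N,'dist mm',np.round(d*1000,1),'rv',np.round(rv,2), 'F',np.round(s['contact_force'],2),'t',round(s['clock'],2))
    out=[]
    for i in range(min(n,N)):
        out+=list(R.inv().apply(d/N)*1000)+list(rv/N); R=R*Ro.from_rotvec(rv/N,degrees=True)
    print('['+','.join('%g'%round(v,1) for v in out)+']')
if __name__=='__main__':
    a=[float(v) for v in sys.argv[1:]]; plan(a[:3],a[3],*(a[4:5]))
E
python3 - <<'E'
from h import *
s=load('wrist0');E=s['extrinsics'];print('fwd',E[2,:3],'imgup',-E[1,:3])
E
# TCP over the gap, 76mm to -y side; check
python3 plan.py 0.625 -0.045 0.30 -8 38
```

```text
fwd [ 0.26915453 -0.11692946 -0.95597246] imgup [-0.87676279  0.38101227 -0.2934564 ]
N 11 dist mm [ 375.4 -618.    61.3] rv [ 0.   -0.   74.46] F [ 0.07  0.06 -0.12] t 1.65
[-53.7,-37.9,-5.6,0,-0,6.8,-57.8,-31.3,-5.6,0,-0,6.8,-61.1,-24.3,-5.6,0,-0,6.8,-63.5,-16.9,-5.6,0,-0,6.8,-65.1,-9.3,-5.6,0,-0,6.8]
```

```bash
sed -i 's#np.linalg.norm(d)/mx#np.linalg.norm(d)*1000/mx#' plan.py
python3 plan.py 0.625 -0.045 0.30 -8 38
```

```text
N 20 dist mm [ 375.4 -618.    61.3] rv [ 0.   -0.   74.46] F [ 0.07  0.06 -0.12] t 1.65
[-29.5,-20.8,-3.1,0,-0,3.7,-30.8,-18.9,-3.1,0,-0,3.7,-32,-16.8,-3.1,0,-0,3.7,-33,-14.7,-3.1,0,-0,3.7,-33.9,-12.5,-3.1,0,-0,3.7]
```

```bash
python3 -m creep '[-29.5,-20.8,-3,0,0,3.7,-30.8,-18.9,-3,0,0,3.7,-32,-16.8,-3,0,0,3.7,-33,-14.7,-3,0,0,3.7,-34,-12.5,-3,0,0,3.7]'; python3 plan.py 0.625 -0.045 0.30 -8 38
```

```text
clock: 2.07
tool_pos: [0.3381, 0.4232, 0.2521]
eef_rot: [0.356, 0.934, 0.003, -0.004]
contact_force: [1.0, -0.0, -0.7]
opening: 0.997
N 15 dist mm [ 286.9 -468.2   47.9] rv [-0.15 -0.64 56.23] F [ 1.03 -0.05 -0.74] t 2.07
[-35,-10.5,-3.6,-0,-0,3.7,-35.6,-8.2,-3.6,-0,-0,3.7,-36.1,-5.9,-3.5,-0,-0,3.7,-36.4,-3.5,-3.5,-0,-0,3.7,-36.6,-1.1,-3.5,-0,-0,3.7]
```

```bash
python3 -m creep '[-35,-10.5,-3.6,0,0,3.7,-35.6,-8.2,-3.6,0,0,3.7,-36,-6,-3.5,0,0,3.7,-36.4,-3.5,-3.5,0,0,3.7,-36.6,-1,-3.5,0,0,3.7]'; python3 plan.py 0.625 -0.045 0.30 -8 38
```

```text
clock: 2.48
tool_pos: [0.4364, 0.2593, 0.2695]
eef_rot: [0.508, 0.861, 0.004, -0.005]
contact_force: [1.1, 0.1, -0.0]
opening: 1.002
N 10 dist mm [ 188.6 -304.3   30.5] rv [-0.14 -0.68 36.89] F [ 1.13  0.14 -0.  ] t 2.48
[-35.7,1.8,-3.5,-0,-0.1,3.7,-35.5,4.1,-3.4,-0,-0.1,3.7,-35.2,6.4,-3.4,-0,-0.1,3.7,-34.7,8.6,-3.3,-0,-0.1,3.7,-34.1,10.9,-3.3,-0,-0.1,3.7]
```

```bash
python3 -m creep '[-35.7,1.8,-3.5,0,-0.1,3.7,-35.5,4,-3.4,0,-0.1,3.7,-35,6.4,-3.4,0,-0.1,3.7,-34.7,8.6,-3.3,0,-0.1,3.7,-34,11,-3.3,0,-0.1,3.7]'; python3 plan.py 0.625 -0.045 0.30 -8 38
```

```text
clock: 2.9
tool_pos: [0.5332, 0.0982, 0.2871]
eef_rot: [0.647, 0.763, 0.002, -0.001]
contact_force: [-0.2, 0.8, 0.3]
opening: 0.999
N 5 dist mm [  91.8 -143.2   12.9] rv [ 0.05 -0.23 17.44] F [-0.23  0.82  0.34] t 2.9
[-31.3,13.4,-2.7,0,-0,3.5,-30.4,15.3,-2.7,0,-0,3.5,-29.4,17.1,-2.6,0,-0,3.5,-28.3,18.9,-2.6,0,-0,3.5,-27.1,20.5,-2.6,0,-0,3.5]
```

```bash
python3 -m creep '[-31,13.4,-2.7,0,0,3.5,-30.4,15.3,-2.7,0,0,3.5,-29.4,17,-2.6,0,0,3.5,-28,19,-2.6,0,0,3.5,-27,20.5,-2.6,0,0,3.5]'; python3 -m creep '[0,0,0,0,0,0]'
python3 - <<'E'
from h import *
s=snap('wrist','w1');print([(t,find_in(t,'wrist')[:2]) for t in ('nut','strap')]); print(get_state()['tool_pos'])
p=[.63023522,.03014588,-.13994266]
E
```

```text
clock: 3.32
tool_pos: [0.6275, -0.0534, 0.3018]
eef_rot: [0.76, 0.65, 0.003, -0.001]
contact_force: [0.3, 0.5, 0.4]
opening: 0.998
clock: 3.4
tool_pos: [0.6301, -0.0623, 0.3023]
eef_rot: [0.764, 0.645, 0.002, 0.003]
contact_force: [0.2, -0.6, -0.0]
opening: 1.002
[('nut', [{'xy': [275.4, 92.6], 'score': 0.79}]), ('strap', [{'xy': [233.5, 67.5], 'score': 0.91}])]
[ 0.62729863 -0.05300595  0.3015012 ]
```

View pics/w1.png

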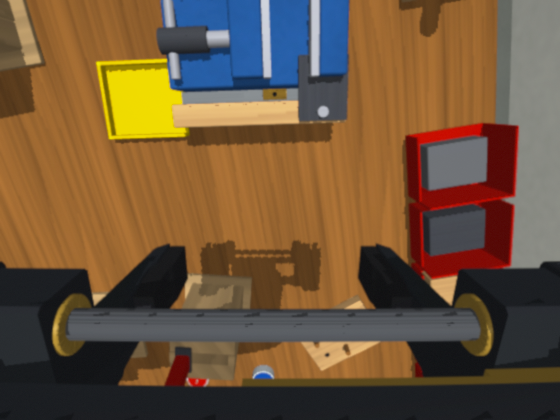

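The wrist picture shows the tray at (142,98), the gap with the nut at (275,93), the strap at (322,95), and the rod's handle at (180,365) in the small stand.

Run:
```python
from h import *
a=load('w1')['color']
cv2.imwrite('pics/c5.png',cv2.resize(a[55:135,160:360,::-1],None,fx=4,fy=4,interpolation=cv2.INTER_CUBIC))
```

```text
(no output)
```

View pics/c5.png

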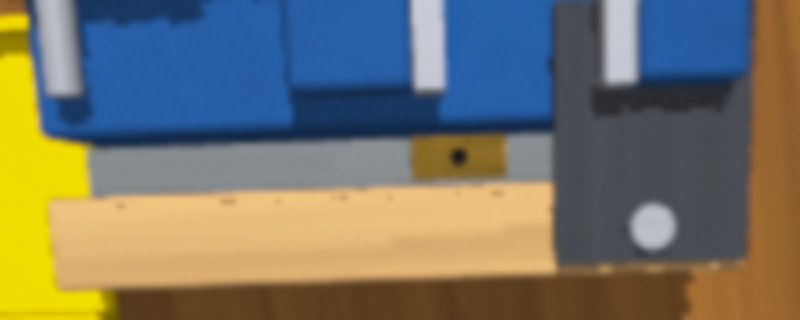

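Run:
```python
from fit import *
A=load('scene0');B=load('side0');W=load('w1')
o=[(A,l,px(260,210,5,c)) for l,c in [((-100,-34,70),(108,113)),((-100,-8,70),(157,113)),((-100,8,70),(190,115)),((-100,100,70),(362,117)),((100,-34,0),(105,500)),((100,100,70),(400,408)),((100,100,0),(388,500))]]
o+=[(B,l,px(240,160,6,c)) for l,c in [((-100,-8,70),(322,312)),((-100,-34,70),(338,340)),((-100,-34,0),(345,447)),((100,-34,70),(715,237)),((100,-34,0),(712,348))]]
w=[(W,l,px(160,55,4,c)) for l,c in [((-100,-8,70),(50,200)),((-100,-34,70),(60,288)),((-100,8,70),(42,138)),((45,8,70),(555,130)),((45,-8,70),(555,181)),((45,-34,76),(555,266)),((100,-34,76),(745,262))]]
for n,q in (('AB',o),('W',w),('all',o+w+w)):
    p,r=fit(q,[.63,.03,-.14]);print(n,p,r.tolist())
    c,s=np.cos(p[2]),np.sin(p[2])
    for z,cs in ((.029,[(413,136),(505,136),(505,178),(413,178),(458,156)]),):
        for cc in cs:
            g=atz(W,px(160,55,4,cc),z)[:2]-p[:2];print('  nut',cc,np.round([1000*(c*g[0]+s*g[1]),1000*(-s*g[0]+c*g[1])],1))
```

```text
AB [ 0.63023522  0.03014588 -0.13994267] [[-0.2, -0.3], [-0.1, -0.1], [-0.6, -0.5], [-0.0, -0.4], [-0.5, 0.8], [0.7, 0.5], [-0.2, 1.5], [-0.9, -0.8], [0.5, 0.0], [-1.3, 1.4], [0.7, -0.6], [-1.4, -0.3]]
  nut (413, 136) [5.6 5.9]
  nut (505, 136) [34.3  5.1]
  nut (505, 178) [34.1 -7.4]
  nut (413, 178) [ 5.2 -6.6]
  nut (458, 156) [19.5 -0.4]
W [ 0.63152704  0.02900336 -0.13232457] [[-0.9, -0.6], [-0.6, 0.8], [-0.6, 0.1], [0.0, -3.0], [0.2, -0.8], [0.9, 1.7], [1.6, 1.1]]
  nut (413, 136) [4.3 6.8]
  nut (505, 136) [32.9  5.8]
  nut (505, 178) [32.6 -6.7]
  nut (413, 178) [ 3.7 -5.7]
  nut (458, 156) [18.1  0.4]
all [ 0.63142705  0.02914584 -0.13326158] [[-0.7, 0.1], [-0.6, 0.2], [-1.1, -0.2], [-0.5, -0.2], [-0.6, 1.3], [0.6, 0.7], [-0.2, 1.7], [-0.2, -0.6], [1.2, 0.2], [-0.6, 1.5], [1.2, -0.7], [-0.9, -0.4], [-1.0, -0.7], [-0.8, 0.6], [-0.8, -0.1], [-0.1, -3.0], [0.1, -0.9], [0.8, 1.7], [1.5, 1.0], [-1.0, -0.7], [-0.8, 0.6], [-0.8, -0.1], [-0.1, -3.0], [0.1, -0.9], [0.8, 1.7], [1.5, 1.0]]
  nut (413, 136) [4.4 6.7]
  nut (505, 136) [33.   5.7]
  nut (505, 178) [32.7 -6.8]
  nut (413, 178) [ 3.8 -5.8]
  nut (458, 156) [18.2  0.3]
```

Run:
```python
from fit import *
A=load('scene0');B=load('side0');W=load('w1')
# tall stand neighbour top corners: scene near-right, near-left ; side
a=A['color'];b=B['color']
cv2.imwrite('pics/c6.png',np.hstack([cv2.resize(a[140:220,140:215,::-1],(375,400)),cv2.resize(b[265:385,235:330,::-1],(317,400))]))
print(proj(W,get_state()['tool_pos']))
T=np.array([.4858,-.2633]);c,s=np.cos(-.202),np.sin(-.202)
for z in(.191,.135):
  for dx,dy in((-.009,-.011),(.009,.011)): 
    P=[T[0]+c*dx-s*dy,T[1]+s*dx+c*dy,z];print(z,proj(A,P),proj(B,P),proj(W,P))
```

```text
[[264.01194479 245.32347957]]
0.191 [[166.53802158 190.38013364]] [[351.56243796 252.76186637]] [[161.59856245 408.83010155]]
0.191 [[173.02939242 195.04187894]] [[354.32375811 244.02876926]] [[177.07501393 393.71359044]]
0.135 [[170.01064685 208.08850844]] [[349.01291307 271.35817327]] [[175.99049129 368.29644318]]
0.135 [[176.35839019 212.88835213]] [[351.72927787 262.53152469]] [[189.67351579 354.40972731]]
```

View pics/c6.png

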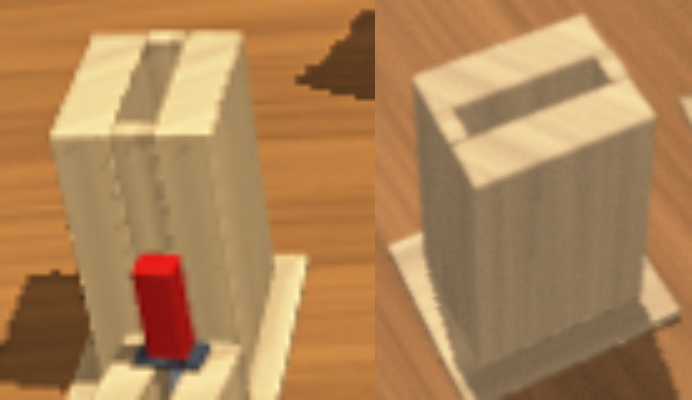

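```bash
python3 - <<'E'
from h import *
A=load('scene0');B=load('side0')
print(tri([(A,(150.2,166.8)),(B,(318.9,299.5))]),tri([(A,(182.8,166.8)),(B,(297.9,269.5))]))
print(proj(A,[.4858,-.2633,.191]))
E
python3 plan.py 0.486 -0.263 0.27 -11.6 38
```

```text
[ 0.3461008  -0.3320897   0.18393307] [ 0.35652696 -0.24272853  0.18221766]
[[169.75471298 192.69094748]]
N 7 dist mm [-141.3 -210.   -31.5] rv [ 0.07 -0.35  2.62] F [-0.33  0.05  0.38] t 3.55
[-32.8,-15.3,4.3,0,-0.1,0.4,-32.9,-15,4.3,0,-0.1,0.4,-33,-14.8,4.3,0,-0.1,0.4,-33.1,-14.6,4.4,0,-0.1,0.4,-33.2,-14.4,4.4,0,-0.1,0.4]
```

```bash
python3 -m creep '[-32.8,-15.3,4,0,-0.1,0.4,-33,-15,4,0,-0.1,0.4,-33,-14.8,4,0,-0.1,0.4,-33,-14.6,4,0,-0.1,0.4,-33,-14.4,4,0,-0.1,0.4]'; python3 plan.py 0.486 -0.263 0.27 -11.6 38
```

```text
clock: 3.97
tool_pos: [0.5298, -0.1849, 0.2783]
eef_rot: [0.76, 0.65, 0.006, -0.003]
contact_force: [0.7, -0.9, -0.4]
opening: 0.999
N 3 dist mm [-43.8 -78.1  -8.3] rv [ 0.15 -0.73  2.74] F [ 0.66 -0.86 -0.43] t 3.97
[-28,-10.4,2.4,0.1,-0.2,0.9,-28.2,-10,2.5,0.1,-0.2,0.9,-28.3,-9.5,2.6,0.1,-0.2,0.9]
```

```bash
python3 -m creep '[-28,-10.4,2.4,0,-0.2,0.9,-28,-10,2.5,0,-0.2,0.9,-28,-9.5,2.6,0,-0.2,0.9,0,0,0,0,0,0,0,0,0,0,0,0]'
python3 - <<'E'
from h import *
s=snap('wrist','w2');print(get_state()['tool_pos'],find_in('rod','wrist')[:1],find_in('slot','wrist')[:2])
E
```

```text
clock: 4.38
tool_pos: [0.4776, -0.2621, 0.2696]
eef_rot: [0.774, 0.634, 0.001, -0.003]
contact_force: [0.4, 0.2, 0.9]
opening: 1.0
[ 0.47734691 -0.2624686   0.26956741] [{'xy': [280.6, 198.7], 'score': 0.6}] [{'xy': [310.3, 168.7], 'score': 0.78}, {'xy': [112.5, 225.3], 'score': 0.65}]
```

View pics/w2.png

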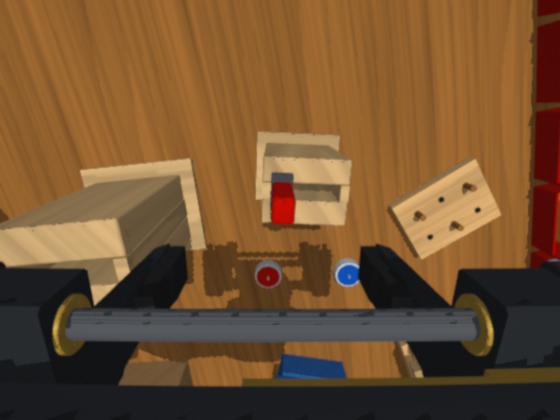

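The wrist picture shows the red handle at (283,202) in the small stand at (305,180), with the slot running to the right. The tall look-alike is at (100,230) and the tealights are at (268,274) and (348,274). The rod in the smallest stand is the right choice.

Run:
```python
from h import *
a=load('w2')['color']
cv2.imwrite('pics/c7.png',cv2.resize(a[125:235,245:360,::-1],None,fx=5,fy=5,interpolation=cv2.INTER_CUBIC))
```

```text
(no output)
```

View pics/c7.png

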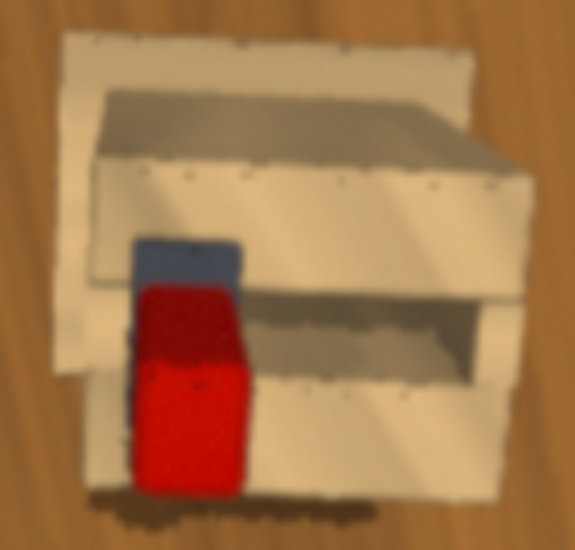

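```bash
python3 - <<'E'
from fit import *
W=load('w2');A=load('scene0');B=load('side0')
m=lambda L:[(W,l,px(245,125,5,c)) for l,c in L]
S=m([((-18,32,130),(95,158)),((63,32,130),(532,175)),((63,-32,130),(500,500)),((-18,-32,130),(85,487))])
H=m([((-9,11,191),(133,362)),((9,11,191),(248,362)),((9,-11,191),(241,497)),((-9,-11,191),(135,492)),((-10,18,135),(135,240)),((10,18,135),(242,242))])
o=[(A,l,px(140,180,6,c)) for l,c in [((63,-32,130),(92,283)),((63,32,130),(238,293)),((-18,32,130),(288,175))]]
o+=[(B,l,px(320,235,6,c)) for l,c in [((63,-32,130),(372,222)),((-18,-32,130),(185,275)),((-18,32,130),(105,160)),((63,32,130),(295,112))]]
for q in(S,H,S+H,o+S+H): print(*fit(q,[.486,-.263,-.2]))
E
python3 plan.py 0.488 -0.262 0.24 -11.6
```

```text
[ 0.48536199 -0.26239531 -0.23334962] [[-1.  -0.5]
 [ 1.4 -0.6]
 [ 0.6  0.9]
 [-0.8  0.6]]
[ 0.48521135 -0.26195023 -0.22935708] [[-0.1 -0.9]
 [ 1.4 -0.1]
 [ 1.3  1. ]
 [-1.4  1.3]
 [-1.  -0.6]
 [-0.1 -0.3]]
[ 0.48522467 -0.2620791  -0.2332986 ] [[-1.2 -0.8]
 [ 1.2 -0.9]
 [ 0.4  0.6]
 [-1.   0.3]
 [-0.  -0.7]
 [ 1.5  0.1]
 [ 1.2  1.2]
 [-1.4  1.4]
 [-0.9 -0.5]
 [ 0.  -0.1]]
[ 0.48526718 -0.26214829 -0.2289677 ] [[-1.2  0. ]
 [-0.6  0.3]
 [ 0.3 -0.3]
 [ 0.6  0.1]
 [-1.9  0. ]
 [-0.9 -0.9]
 [-0.2 -0.9]
 [-1.3 -0.7]
 [ 1.1 -1.1]
 [ 0.6  0.4]
 [-0.8  0.5]
 [ 0.  -0.6]
 [ 1.5  0.1]
 [ 1.4  1.2]
 [-1.3  1.5]
 [-0.9 -0.4]
 [-0.  -0.1]]
N 1 dist mm [  9.2  -0.4 -29.6] rv [-0.14 -0.23  0.35] F [-0.8   0.1   0.29] t 4.53
[1.3,9.2,29.6,-0.1,-0.2,0.3]
```

```bash
python3 -m creep '[0.5,8,25,0,0,0.5,0,0,25,0,0,0.5,0,0,25,0,0,0.5,0,0,0,0,0,0]'; python3 plan.py 0.4852 -0.262 0.146 -13.2
```

```text
clock: 4.87
tool_pos: [0.4938, -0.2555, 0.1948]
eef_rot: [0.777, 0.629, 0.005, 0.0]
contact_force: [-0.5, -0.4, 0.2]
opening: 0.997
N 2 dist mm [ -8.6  -6.5 -48.8] rv [ 0.38 -0.39  1.15] F [-0.46 -0.4   0.25] t 4.87
[-4.2,-3.7,24.3,0.2,-0.2,0.6,-4.2,-3.6,24.4,0.2,-0.2,0.6]
```

```bash
python3 -m creep '[-4,-3.7,8,0.2,-0.2,0.6,-4,-3.6,0,0.2,-0.2,0.6,0,0,0,0,0,0,0,0,0,0,0,0]'; python3 plan.py 0.4852 -0.262 0.146 -13.2;python3 -m creep '[0,0,0,0,0,0]';python3 plan.py 0.4852 -0.262 0.146 -13.2
```

```text
clock: 5.2
tool_pos: [0.4871, -0.259, 0.1881]
eef_rot: [0.782, 0.623, 0.001, 0.0]
contact_force: [0.1, 0.1, -0.8]
opening: 1.001
N 2 dist mm [ -1.9  -3.  -42.1] rv [ 0.06 -0.04  0.25] F [ 0.1   0.11 -0.82] t 5.2
[-1.7,-0.6,21.1,0,-0,0.1,-1.7,-0.6,21.1,0,-0,0.1]
clock: 5.28
tool_pos: [0.4876, -0.2593, 0.1891]
eef_rot: [0.782, 0.623, 0.001, 0.001]
contact_force: [1.0, -1.0, 0.6]
opening: 1.0
N 2 dist mm [ -2.4  -2.7 -43.1] rv [ 0.16 -0.02  0.24] F [ 0.96 -1.03  0.59] t 5.28
[-1.6,-0.9,21.6,0.1,-0,0.1,-1.6,-0.9,21.6,0.1,-0,0.1]
```

```bash
python3 -m creep '[-2,-0.9,20,0,0,0.1,-1,-0.5,20,0,0,0.1,0,0,0,0,0,0,0,0,0,0,0,0]'; python3 plan.py 0.4852 -0.262 0.146 -13.2
python3 - <<'E'
from h import *
for i in range(4):
    snap('wrist','w3'); s=get_state();print(s['clock'],np.round(s['tool_pos']*1000,1),np.round(s['contact_force'],2))
E
```

```text
clock: 5.62
tool_pos: [0.4891, -0.2639, 0.1528]
eef_rot: [0.784, 0.621, 0.003, 0.006]
contact_force: [-0.5, -0.2, 0.8]
opening: 0.996
N 1 dist mm [-3.9  1.9 -6.8] rv [0.75 0.1  0.02] F [-0.47 -0.18  0.8 ] t 5.62
[1,-4.3,6.8,0.8,0.1,0]
5.6667 [ 489.  -263.9  152.9] [ 0.46  0.44 -0.17]
5.7167 [ 489.2 -263.9  153.2] [-0.08 -0.51 -0.24]
5.7667 [ 489.4 -263.9  153.3] [ 0.55 -0.76  0.3 ]
5.8167 [ 489.4 -263.9  153.3] [-0.31  0.79  0.59]
```

View pics/w3.png

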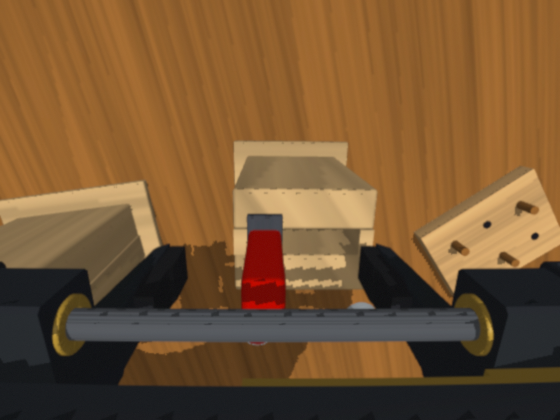

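```bash
python3 -m creep '[1,-4.3,4,0.8,0.1,0,0,0,3,0,0,0,0,0,0,0,0,0]'; python3 plan.py 0.4852 -0.262 0.146 -13.2
```

```text
clock: 6.07
tool_pos: [0.4862, -0.2621, 0.1475]
eef_rot: [0.783, 0.622, 0.0, 0.001]
contact_force: [-0.9, -0.9, -0.4]
opening: 1.0
N 1 dist mm [-1.   0.1 -1.5] rv [0.12 0.03 0.05] F [-0.87 -0.9  -0.38] t 6.07
[-0.1,-1,1.5,0.1,0,0.1]
```

Well aligned. Closing.

```bash
python3 -m creep '[0,-1,1,0,0,0,0,0,0,0,0,0,0,0,0,0,0,0,0,0,0,0,0,0,0,0,0,0,0,0]' 15 45;python3 -m creep '[0,0,0,0,0,0,0,0,0,0,0,0,0,0,0,0,0,0]' 0 45; python3 plan.py 0.4852 -0.262 0.146 -13.2
```

```text
clock: 6.48
tool_pos: [0.4852, -0.2617, 0.1464]
eef_rot: [0.783, 0.622, 0.0, 0.001]
contact_force: [0.3, 0.3, -0.1]
opening: 0.647
clock: 6.73
tool_pos: [0.4852, -0.2618, 0.1465]
eef_rot: [0.783, 0.622, 0.0, 0.001]
contact_force: [0.3, 0.4, -0.9]
opening: 0.416
N 1 dist mm [-0.  -0.2 -0.5] rv [0.13 0.04 0.06] F [ 0.33  0.39 -0.89] t 6.73
[-0.2,0,0.5,0.1,0,0.1]
```

```bash
python3 -m creep '[0,0,0,0,0,0,0,0,0,0,0,0,0,0,0,0,0,0,0,0,0,0,0,0,0,0,0,0,0,0]' 0 50; python3 -m creep '[0,0,0,0,0,0,0,0,0,0,0,0]'; python3 plan.py 0.4852 -0.262 0.146 -13.2
```

```text
clock: 7.15
tool_pos: [0.4853, -0.2619, 0.1466]
eef_rot: [0.783, 0.622, 0.001, 0.001]
contact_force: [-0.5, 0.3, 0.2]
opening: 0.195
clock: 7.32
tool_pos: [0.4853, -0.2618, 0.1466]
eef_rot: [0.783, 0.622, 0.001, 0.001]
contact_force: [0.5, -1.1, 0.3]
opening: 0.193
N 1 dist mm [-0.1 -0.2 -0.6] rv [0.14 0.04 0.06] F [ 0.46 -1.06  0.34] t 7.32
[-0.2,-0.1,0.6,0.1,0,0.1]
```

```bash
python3 -m creep '[0,0,-8,0,0,0,0,0,-12,0,0,0,0,0,-15,0,0,0,0,0,-15,0,0,0]'; python3 plan.py 0.4852 -0.262 0.30 -13.2 20
```

```text
clock: 7.65
tool_pos: [0.4824, -0.2602, 0.1958]
eef_rot: [0.783, 0.622, -0.002, -0.003]
contact_force: [0.0, 0.1, -1.9]
opening: 0.198
N 6 dist mm [  2.8  -1.8 104.2] rv [-0.4  -0.09  0.07] F [ 0.03  0.09 -1.92] t 7.65
[-0.2,0.4,-17.4,-0.1,-0,0,-0.2,0.4,-17.4,-0.1,-0,0,-0.2,0.4,-17.4,-0.1,-0,0,-0.2,0.5,-17.4,-0.1,-0,0,-0.2,0.5,-17.4,-0.1,-0,0]
```

```bash
python3 -m creep '[0,2.5,-16,-0.1,0,0,0,0.4,-17,-0.1,0,0,0,0.4,-18,-0.1,0,0,0,0.5,-18,-0.1,0,0]'; python3 plan.py 0.4852 -0.262 0.30 -13.2 20
```

```text
clock: 7.98
tool_pos: [0.4845, -0.2604, 0.2686]
eef_rot: [0.783, 0.622, -0.0, -0.002]
contact_force: [-0.3, -0.1, -0.9]
opening: 0.2
N 2 dist mm [ 0.7 -1.6 31.4] rv [-0.21 -0.13  0.06] F [-0.3  -0.08 -0.94] t 7.98
[-0.7,0.5,-15.7,-0.1,-0.1,0,-0.7,0.5,-15.7,-0.1,-0.1,0]
```

```bash
cat > avg.py <<'E'
from h import *
import sys
n=int(sys.argv[1]) if len(sys.argv)>1 else 4
F=[];P=[];M=[]
for i in range(n):
    snapshot('wrist'); s=get_state();F.append(s['contact_force']);P.append(s['tool_pos']);M.append(s['moment'])
print('t',round(s['clock'],2),'P',np.round(np.mean(P,0)*1000,1),'last',np.round(P[-1]*1000,1),'F',np.round(np.mean(F,0),2),'sd',np.round(np.std(F,0),2),'M',np.round(np.mean(M,0),3),'op',round(s['opening'],3))
E
python3 -m creep '[0,0.5,-18,-0.1,0,0,0,0,-18,0,0,0,0,0,0,0,0,0,0,0,0,0,0,0]'; python3 plan.py 0.4852 -0.262 0.30 -13.2 20;python3 - <<'E'
from h import *
s=snap('wrist','w4');b=snap('side','s4')
cv2.imwrite('pics/c8.png',cv2.resize(b['color'][180:350,280:420,::-1],None,fx=3.5,fy=3.5))
E
python3 avg.py 6
```

```text
clock: 8.32
tool_pos: [0.4853, -0.261, 0.3112]
eef_rot: [0.784, 0.621, 0.002, 0.001]
contact_force: [-0.5, 0.3, -1.0]
opening: 0.203
N 1 dist mm [ -0.1  -1.  -11.2] rv [ 0.25 -0.07  0.03] F [-0.53  0.34 -1.01] t 8.32
[-1,0.1,11.2,0.2,-0.1,0]
t 8.72 P [ 485.  -260.8  309.8] last [ 485.2 -261.   310.1] F [-0.22  0.04 -1.73] sd [0.35 0.44 0.44] M [-0.06   0.089  0.002] op 0.198
```

View pics/w4.png

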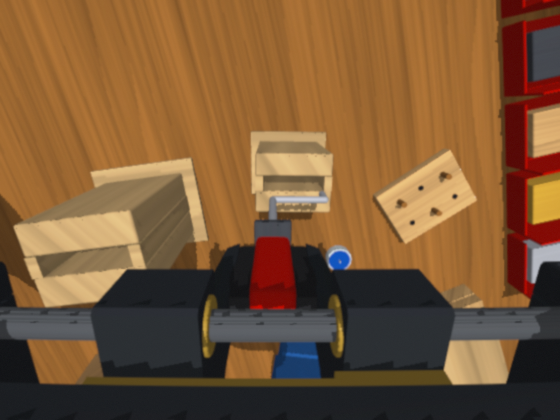

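View pics/c8.png

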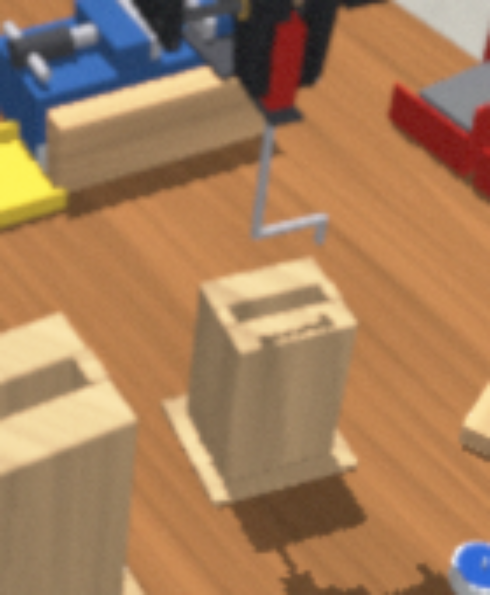

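```bash
python3 - <<'E'
from h import *
s=load('s4');w=load('w4')
P=[.4850+.0438,-.2608-.0103,.1735]; print(proj(s,P),proj(w,P))
b=w['color'];cv2.imwrite('pics/c9.png',cv2.resize(b[180:260,240:350,::-1],None,fx=6,fy=6))
print(tri([(s,(371.2,248.5)),(w,(326,201))]))
E
python3 plan.py 0.622 0.03 0.32 -7.7 38
```

```text
[[369.89384274 249.14043123]] [[319.97725948 192.14178266]]
[ 0.52976166 -0.2769513   0.18028695]
N 9 dist mm [136.8 291.    9.9] rv [ 0.13 -0.08 -5.47] F [ 0.16  0.69 -1.1 ] t 8.72
[34.9,7.4,-1,0,-0,-0.6,34.9,7.8,-1,0,-0,-0.6,34.8,8.2,-1.1,0,-0,-0.6,34.7,8.5,-1.1,0,-0,-0.6,34.6,8.9,-1.1,0,-0,-0.6]
```

View pics/c9.png

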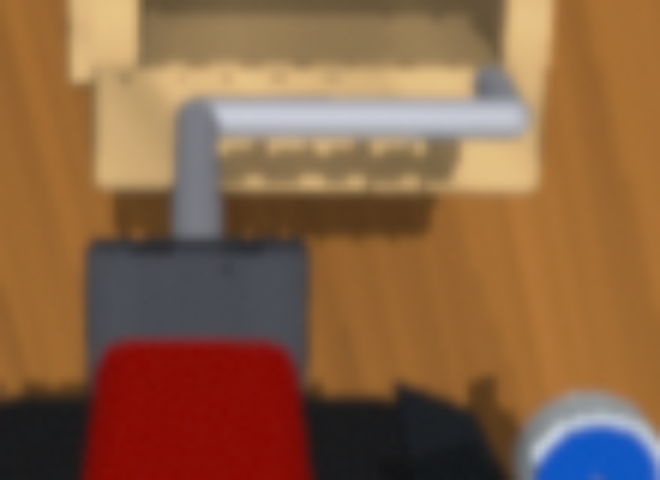

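The claw tip shows at wrist pixel (321,192), and I predicted (320,192), so the rod sits in the grip as modelled.

```bash
python3 -m creep '[34,7.4,0,0,0,-0.6,34,7.8,0,0,0,-0.6,34,8,0,0,0,-0.6,34,8.5,0,0,0,-0.6,34,9,0,0,0,-0.6]'; python3 plan.py 0.624 0.0303 0.31 -7.8 38
```

```text
clock: 9.13
tool_pos: [0.5585, -0.1108, 0.3079]
eef_rot: [0.774, 0.634, -0.003, 0.002]
contact_force: [1.3, 0.4, -1.1]
opening: 0.198
N 5 dist mm [ 65.5 141.1   2.1] rv [-0.12  0.42 -3.57] F [ 1.31  0.45 -1.11] t 9.13
[30.2,7.3,-0.7,-0,0.1,-0.7,30.2,7.6,-0.6,-0,0.1,-0.7,30.1,8,-0.6,-0,0.1,-0.7,30,8.4,-0.5,-0,0.1,-0.7,29.8,8.8,-0.5,-0,0.1,-0.7]
```

```bash
python3 -m creep '[30,7.3,0,0,0.1,-0.7,30,7.6,0,0,0.1,-0.7,30,8,0,0,0.1,-0.7,26,8,0,0,0.1,-0.7,18,6,0,0,0.1,-0.5]';python3 -m creep '[0,0,0,0,0,0]'; python3 plan.py 0.624 0.0303 0.31 -7.8 38
```

```text
clock: 9.55
tool_pos: [0.6208, 0.0273, 0.3047]
eef_rot: [0.752, 0.659, -0.0, -0.004]
contact_force: [1.1, 0.0, -1.8]
opening: 0.198
clock: 9.63
tool_pos: [0.6221, 0.0335, 0.3037]
eef_rot: [0.749, 0.662, 0.001, -0.005]
contact_force: [-0.8, 0.8, -2.3]
opening: 0.197
N 1 dist mm [ 1.9 -3.2  6.3] rv [-0.33 -0.48  0.71] F [-0.81  0.79 -2.32] t 9.63
[-2.9,2.3,-6.3,-0.3,-0.5,0.7]
```

```bash
python3 -m creep '[-1.5,1.5,18,-0.3,-0.4,0.6,0,0,18,0,0,0,0,0,18,0,0,0,0,0,0,0,0,0]';python3 - <<'E'
from h import *
s=snap('wrist','w5')
E
python3 plan.py 0.624 0.0303 0.24 -7.8 38
```

```text
clock: 9.97
tool_pos: [0.6234, 0.032, 0.2472]
eef_rot: [0.752, 0.659, -0.0, -0.0]
contact_force: [-0.9, 0.5, -1.4]
opening: 0.201
N 1 dist mm [-0.4 -1.3 -8.9] rv [ 0.14 -0.02  0.19] F [-0.2  -0.55 -0.77] t 10.02
[-1.4,-0.2,8.9,0.1,-0,0.2]
```

View pics/w5.png

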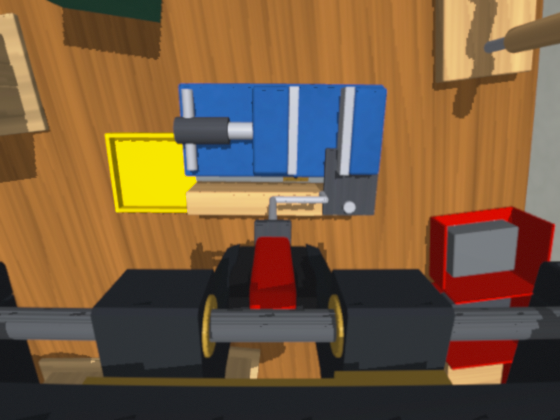

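Run:
```python
from h import *
b=load('w5')['color'];cv2.imwrite('pics/c10.png',cv2.resize(b[75:225,100:250,::-1],None,fx=4,fy=4,interpolation=cv2.INTER_CUBIC));cv2.imwrite('pics/c11.png',cv2.resize(b[75:225,250:400,::-1],None,fx=4,fy=4,interpolation=cv2.INTER_CUBIC))
```

```text
(no output)
```

View pics/c10.png

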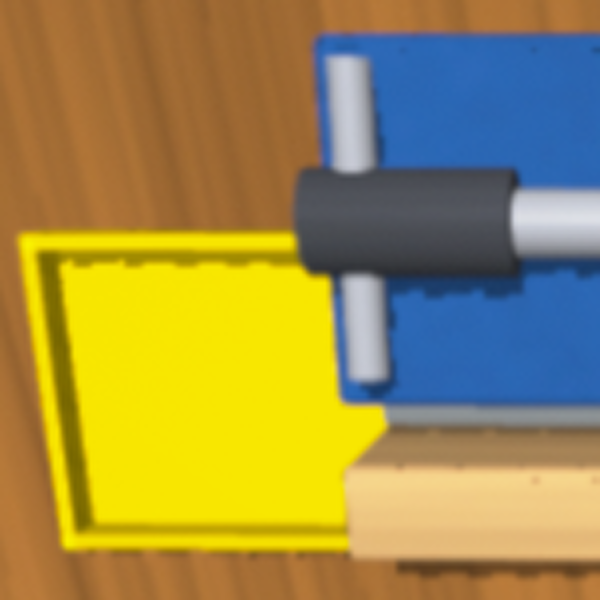

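View pics/c11.png

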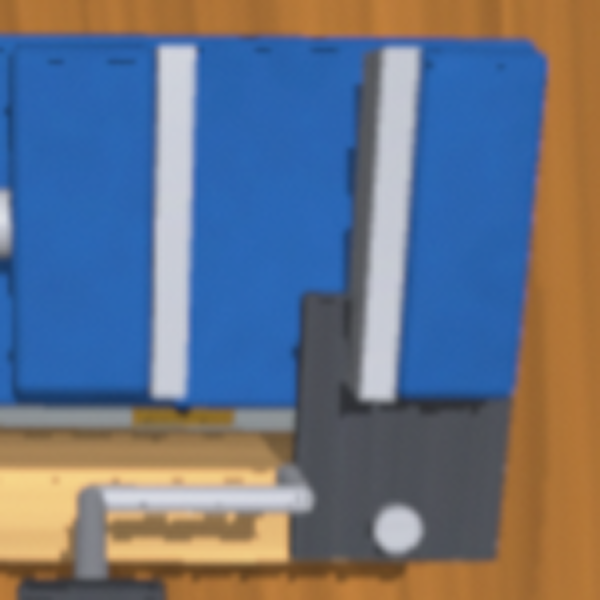

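Run:
```python
from fit import *
W=load('w5');W1=load('w1')
w=[(W,l,px(100,75,4,c)) for l,c in [((-100,100,70),(318,37)),((-100,8,70),(342,402)),((-100,-8,70),(345,468)),((-100,-34,70),(352,557))]]
w+=[(W,l,px(250,75,4,c)) for l,c in [((45,-34,76),(290,557)),((100,-34,76),(495,557)),((45,8,70),(297,403)),((45,-8,70),(293,472))]]
p,r=fit(w,[.63,.03,-.14]);print(p,r.tolist())
def loc(p,g):
    c,s=np.cos(p[2]),np.sin(p[2]);g=np.array(g)[:2]-p[:2];return np.round([1000*(c*g[0]+s*g[1]),1000*(-s*g[0]+c*g[1])],1)
for c in((135,415),(233,415)): print('nut',loc(p,atz(W,px(250,75,4,c),.027)))
s=get_state();print('tcp',loc(p,s['tool_pos']))
# gap direct in picture: claw seen
cl=px(250,75,4,(285,468)); print(cl, 'claw vise at z', loc(p,atz(W,cl,.2489-.1366)))
y=np.radians(-7.8);P=[s['tool_pos'][0]+.045*np.cos(y),s['tool_pos'][1]+.045*np.sin(y),s['tool_pos'][2]-.1366];print(proj(W,P),loc(p,P))
```

```text
[ 0.63178012  0.02999201 -0.12861178] [[-2.6, -2.2], [-0.9, 0.9], [-0.4, -0.7], [-0.1, 0.4], [1.0, 1.9], [1.6, 1.7], [0.2, 0.2], [0.5, -2.1]]
nut [ 4.4 -4.4]
nut [33.2 -4.4]
tcp [-7.6  0.7]
[320.875, 191.625] claw vise at z [35.7  2. ]
[[322.64270832 193.34186344]] [37.4  0.3]
```

```bash
python3 -m creep '[-1,0,14,0,0,0.1,0,0,12,0,0,0,0,0,0,0,0,0,0,0,0,0,0,0]';python3 - <<'E'
from h import *
s=snap('wrist','w6');b=s['color'];cv2.imwrite('pics/c12.png',cv2.resize(b[140:260,230:390,::-1],None,fx=5,fy=5,interpolation=cv2.INTER_CUBIC))
E
python3 plan.py 0.6246 0.0306 0.216 -7.7 38
```

```text
clock: 10.35
tool_pos: [0.6262, 0.027, 0.2265]
eef_rot: [0.754, 0.656, 0.002, 0.003]
contact_force: [0.4, 1.1, -1.8]
opening: 0.203
N 1 dist mm [ -1.7   3.7 -10.7] rv [ 0.48  0.04 -0.27] F [-0.27  0.08 -0.47] t 10.4
[3.5,-2.3,10.6,0.5,0,-0.3]
```

View pics/c12.png

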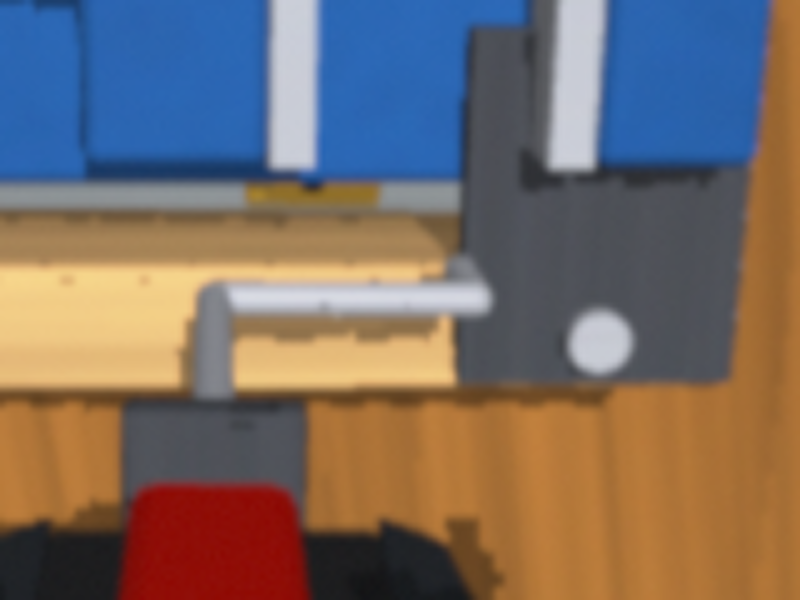

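Run:
```python
from fit import *
W=load('w6')
w=[(W,l,px(230,140,5,c)) for l,c in [((45,-34,76),(457,383)),((100,-34,76),(732,380)),((45,8,70),(464,181)),((45,-8,70),(459,266)),((-20,8,70),(0,180)),((-20,-8,70),(0,262))]]
w=w[:4]
def loc(p,g):
    c,s=np.cos(p[2]),np.sin(p[2]);g=np.array(g)[:2]-p[:2];return np.round([1000*(c*g[0]+s*g[1]),1000*(-s*g[0]+c*g[1])],1)
p,r=fit(w,[.63,.03,-.135]);print(p,r.tolist())
# translation only
from scipy.optimize import least_squares
f=lambda q: np.concatenate([proj(S,[q[0]+np.cos(-.135)*l[0]/1e3-np.sin(-.135)*l[1]/1e3,q[1]+np.sin(-.135)*l[0]/1e3+np.cos(-.135)*l[1]/1e3,l[2]/1e3])[0]-np.array(x) for S,l,x in w])
q=least_squares(f,[.63,.03]).x;print(q,f(q).round(1))
p=[*q,-.135]
cl=px(230,140,5,(460,258)); print('claw seen',loc(p,atz(W,cl,.089+.001)))
y=np.radians(-7.9);P=[.6262+.045*np.cos(y),.027+.045*np.sin(y),.089];print('claw model',loc(p,P),proj(W,P),cl)
for c in((247,195),(380,195)): print('nut',loc(p,atz(W,px(230,140,5,c),.027)))
```

```text
[ 0.63072801  0.02927172 -0.11646416] [[0.5, 1.7], [0.6, 1.0], [-0.9, -0.7], [-0.3, -1.8]]
[0.63120546 0.03030841] [ 0.2  1.5  0.3  1.7 -0.4 -1.  -0.1 -2.1]
claw seen [41.9 -3.2]
claw model [40.5 -4.1] [[319.85073758 191.87969651]] [321.6, 191.2]
nut [ 4.5 -5.1]
nut [34.1 -5.3]
```

```bash
python3 -m creep '[3.3,-2.2,4,0.4,0,-0.3,0,0,0,0,0,0,0,0,0,0,0,0]'; python3 plan.py 0.6242 0.0305 0.178 -7.7 38
```

```text
clock: 10.65
tool_pos: [0.626, 0.0302, 0.2254]
eef_rot: [0.753, 0.658, 0.002, 0.002]
contact_force: [-1.2, 0.3, -1.0]
opening: 0.196
N 2 dist mm [ -1.8   0.3 -47.4] rv [ 0.31 -0.01  0.01] F [-1.24  0.32 -1.02] t 10.65
[0,-1,23.7,0.2,-0,0,0,-1,23.7,0.2,-0,0]
```

```bash
python3 -m creep '[0,-1.8,10,0.3,0,0,0,0,10,0,0,0,0,0,10,0,0,0,0,0,0,0,0,0]'; python3 plan.py 0.6242 0.0305 0.178 -7.7 38
```

```text
clock: 10.98
tool_pos: [0.6247, 0.031, 0.1937]
eef_rot: [0.753, 0.658, 0.001, 0.0]
contact_force: [0.6, -1.1, -2.3]
opening: 0.205
N 1 dist mm [ -0.5  -0.5 -15.7] rv [ 0.1  -0.06  0.06] F [ 0.58 -1.14 -2.31] t 10.98
[-0.6,-0.5,15.7,0.1,-0.1,0.1]
```

```bash
python3 -m creep '[-0.5,-0.5,5,0,0,0,0,0,5,0,0,0,0,0,0,0,0,0,0,0,0,0,0,0]';python3 avg.py 6;python3 - <<'E'
from h import *
s=snap('wrist','w7');b=s['color'];cv2.imwrite('pics/c13.png',cv2.resize(b[140:260,230:390,::-1],None,fx=5,fy=5,interpolation=cv2.INTER_CUBIC))
E
python3 plan.py 0.6242 0.0305 0.178 -7.7 38
```

```text
clock: 11.32
tool_pos: [0.6232, 0.0303, 0.1807]
eef_rot: [0.753, 0.658, -0.0, -0.001]
contact_force: [0.4, -0.4, -1.2]
opening: 0.199
t 11.62 P [623.5  30.4 181.2] last [623.6  30.4 181.5] F [ 0.11  0.3  -1.32] sd [0.62 0.34 0.55] M [-0.058  0.079  0.009] op 0.201
N 1 dist mm [ 0.6  0.  -3.4] rv [-0.   -0.03  0.05] F [-0.33 -0.17 -1.58] t 11.67
[0.1,0.6,3.4,-0,-0,0.1]
```

View pics/c13.png

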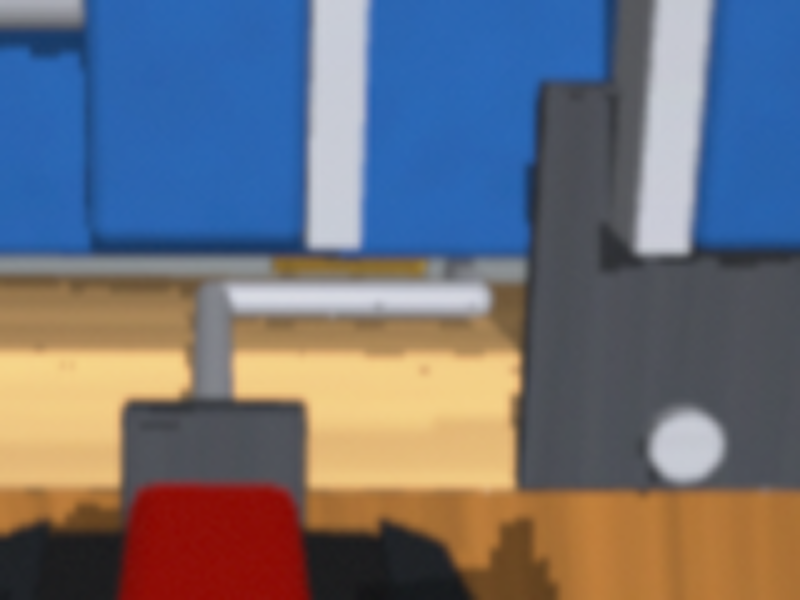

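The picture shows the claw tip at crop (450,265), just behind the nut's rear end at crop (425,265), and both are clear of the strap edge at 530. I'll shift back a little and go down.

```bash
python3 -m creep '[0.3,1.5,4,0,0,0,0.3,2.3,2,0,0,0,0,0,0,0,0,0]';python3 plan.py 0.627 0.0305 0.165 -7.7 38;python3 avg.py 2
```

```text
clock: 11.92
tool_pos: [0.6281, 0.0306, 0.1755]
eef_rot: [0.753, 0.658, 0.001, 0.0]
contact_force: [-0.4, -1.0, -1.8]
opening: 0.198
N 1 dist mm [ -1.1  -0.1 -10.5] rv [ 0.07 -0.05  0.06] F [-0.38 -0.96 -1.81] t 11.92
[-0.3,-1.1,10.5,0.1,-0,0.1]
t 12.02 P [627.8  30.6 175.6] last [627.7  30.6 175.6] F [-0.11 -0.37 -1.15] sd [0.68 0.34 0.27] M [-0.08   0.069 -0.003] op 0.197
```

```bash
sed -i "s/,'op'/,'Msd',np.round(np.std(M,0),3),'op'/" avg.py; python3 -m creep '[0,-0.7,5,0,0,0,0,0,4,0,0,0,0,0,0,0,0,0]';python3 avg.py 3; python3 plan.py 0.627 0.0305 0.165 -7.7 38
```

```text
clock: 12.27
tool_pos: [0.627, 0.0307, 0.1659]
eef_rot: [0.753, 0.658, 0.001, 0.0]
contact_force: [-0.1, -0.4, -2.0]
opening: 0.201
t 12.42 P [627.3  30.7 166.4] last [627.5  30.7 166.7] F [-0.02  0.25 -1.6 ] sd [0.57 0.06 0.47] M [-0.105  0.06  -0.027] Msd [0.022 0.009 0.025] op 0.195
N 1 dist mm [-0.5 -0.2 -1.7] rv [ 0.12 -0.06  0.05] F [ 0.35  0.26 -1.73] t 12.42
[-0.3,-0.5,1.7,0.1,-0.1,0.1]
```

```bash
python3 -m creep '[-0.3,-0.3,2.5,0.1,0,0,0,0,0,0,0,0]';python3 avg.py 2;python3 -m creep '[0,0,2,0,0,0,0,0,0,0,0,0]';python3 avg.py 3
```

```text
clock: 12.58
tool_pos: [0.6274, 0.0304, 0.1643]
eef_rot: [0.753, 0.658, 0.001, -0.0]
contact_force: [0.1, 0.6, -1.6]
opening: 0.197
t 12.68 P [627.7  30.5 164.6] last [627.7  30.5 164.6] F [-0.03 -0.33 -2.26] sd [0.77 0.03 0.39] M [-0.085  0.112 -0.011] Msd [0.038 0.021 0.005] op 0.201
clock: 12.85
tool_pos: [0.6279, 0.0305, 0.1627]
eef_rot: [0.753, 0.658, 0.001, 0.0]
contact_force: [0.7, -0.4, -0.6]
opening: 0.199
t 13.0 P [628.1  30.5 163. ] last [628.1  30.5 163. ] F [ 0.32  0.1  -1.43] sd [0.95 0.25 0.37] M [-0.062  0.088 -0.004] Msd [0.012 0.011 0.036] op 0.203
```

```bash
python3 -m creep '[0,-0.7,2,0,0,0,0,0,0,0,0,0]';python3 avg.py 3;python3 -m creep '[0,-0.3,1.7,0,0,0,0,0,0,0,0,0]';python3 avg.py 4
```

```text
clock: 13.17
tool_pos: [0.6281, 0.0306, 0.1616]
eef_rot: [0.753, 0.658, 0.002, 0.001]
contact_force: [-0.9, 0.7, 0.5]
opening: 0.198
t 13.32 P [628.1  30.5 161.7] last [628.1  30.5 161.7] F [-0.15  0.41  0.62] sd [0.58 0.39 0.36] M [-0.073  0.081  0.019] Msd [0.031 0.009 0.011] op 0.199
clock: 13.48
tool_pos: [0.6281, 0.0306, 0.1607]
eef_rot: [0.753, 0.658, 0.003, 0.001]
contact_force: [-1.8, 0.0, 2.2]
opening: 0.2
t 13.68 P [628.1  30.5 160.8] last [628.   30.5 160.7] F [-1.27 -0.49  3.26] sd [0.52 1.07 0.63] M [-0.085  0.279  0.008] Msd [0.024 0.012 0.034] op 0.204
```

```bash
python3 -m creep '[0,-4,-0.3,0.2,0,0,0,0,0,0,0,0]';python3 avg.py 3;python3 plan.py 0.622 0.0313 0.1607 -7.7 38
```

```text
clock: 13.85
tool_pos: [0.6251, 0.031, 0.1613]
eef_rot: [0.753, 0.658, 0.002, 0.001]
contact_force: [-2.6, 0.0, 2.8]
opening: 0.199
t 14.0 P [625.1  31.  161.1] last [625.2  31.  161.1] F [-1.3   0.13  1.43] sd [0.54 0.18 0.35] M [-0.045  0.322  0.017] Msd [0.041 0.07  0.008] op 0.198
N 1 dist mm [-3.2  0.3 -0.4] rv [ 0.24 -0.13  0.04] F [-1.36  0.32  1.59] t 14.0
[-0.2,-3.2,0.4,0.2,-0.1,0]
```

```bash
python3 -m creep '[-0.1,-5,0.3,0.2,-0.1,0,0,0,0.1,0,0,0]';python3 avg.py 3;python3 plan.py 0.616 0.0322 0.1607 -7.7 38
```

```text
clock: 14.17
tool_pos: [0.6208, 0.0316, 0.1608]
eef_rot: [0.753, 0.658, 0.001, 0.001]
contact_force: [-2.8, -0.4, 2.7]
opening: 0.203
t 14.32 P [620.9  31.6 160.8] last [621.   31.6 160.8] F [-2.62 -0.21  3.21] sd [0.5  0.38 0.28] M [ 0.034  0.546 -0.007] Msd [0.018 0.063 0.013] op 0.202
N 1 dist mm [-5.   0.6 -0.1] rv [ 0.14 -0.05  0.03] F [-2.37  0.32  3.36] t 14.32
[-0,-5,0.1,0.1,-0,0]
```

Run:
```python
from h import *
a=snap('wrist','w8')['color'];b=snap('side','s8')['color'];c=snap('scene','a8')['color']
cv2.imwrite('pics/c14.png',np.hstack([cv2.resize(a[150:280,230:390,::-1],(480,390)),cv2.resize(b[150:250,240:360,::-1],(320,267)) if 0 else cv2.resize(c[200:330,250:360,::-1],(320,390))]))
cv2.imwrite('pics/c15.png',cv2.resize(b[110:260,230:380,::-1],None,fx=4,fy=4,interpolation=cv2.INTER_CUBIC))
```

```text
(no output)
```

View pics/c14.png

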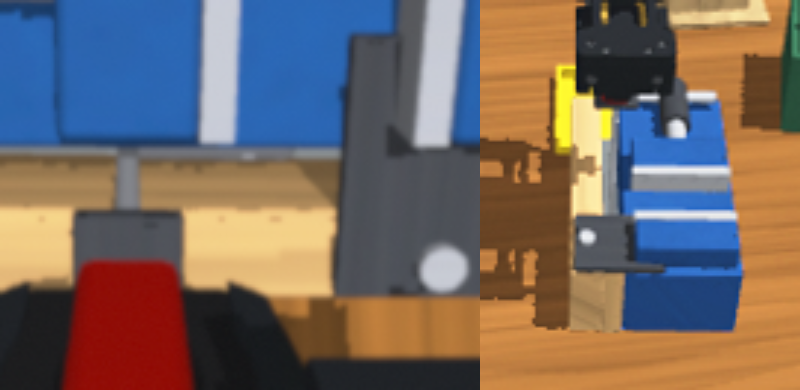

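View pics/c15.png

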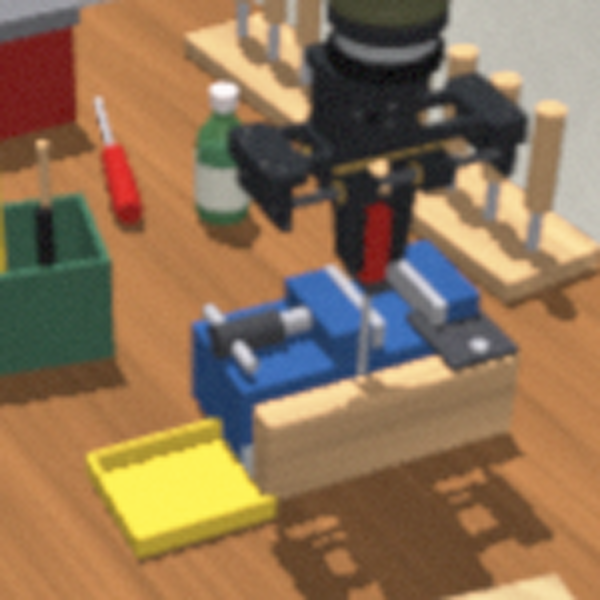

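```bash
python3 -m creep '[0,-4,-0.4,0.1,0,0]';python3 -c "
from plant import get_state;s=get_state();print(s['tool_pos'],s['contact_force'],s['moment'])"; python3 -m creep '[0,0,0,0,0,0]';python3 avg.py 3
```

```text
clock: 14.55
tool_pos: [0.6187, 0.0319, 0.1613]
eef_rot: [0.753, 0.658, 0.002, 0.001]
contact_force: [2.0, -0.2, 0.4]
opening: 0.199
[0.61871329 0.03185888 0.16128123] [ 1.95840705 -0.21564521  0.43837777] [-0.11456855 -0.49137045  0.03749945]
clock: 14.63
tool_pos: [0.6182, 0.032, 0.1612]
eef_rot: [0.753, 0.658, 0.002, 0.001]
contact_force: [-2.1, 0.2, 1.6]
opening: 0.198
t 14.78 P [618.6  31.9 161.1] last [618.7  31.9 161.1] F [-1.07 -0.12  0.94] sd [0.27 0.59 0.06] M [-0.044  0.21   0.003] Msd [0.027 0.057 0.039] op 0.196
```

```bash
python3 -m creep '[0,-5,0.2,0.1,0,0,0,-5,0.2,0.1,0,0]';python3 avg.py 3;python3 plan.py 0.610 0.0330 0.1607 -7.7 38
```

```text
clock: 14.95
tool_pos: [0.6109, 0.0328, 0.1609]
eef_rot: [0.753, 0.658, 0.002, 0.002]
contact_force: [0.7, -0.5, -0.1]
opening: 0.199
t 15.1 P [609.4  33.  160.8] last [609.4  33.  160.8] F [-0.6   0.08  0.67] sd [0.19 0.73 0.76] M [-0.021  0.212 -0.004] Msd [0.036 0.107 0.023] op 0.198
N 1 dist mm [ 0.6 -0.  -0.1] rv [ 0.14 -0.06  0.01] F [-0.84 -0.95  1.72] t 15.1
[0.1,0.6,0.1,0.1,-0.1,0]
```

```bash
python3 -m creep '[0,-5,0.5,0.1,0,0,0,-5,0.3,0.1,0,0]';python3 avg.py 3;python3 plan.py 0.600 0.0343 0.1607 -7.7 38
```

```text
clock: 15.27
tool_pos: [0.6012, 0.0342, 0.1604]
eef_rot: [0.753, 0.658, 0.002, 0.001]
contact_force: [1.2, -0.3, 0.9]
opening: 0.198
t 15.42 P [599.6  34.4 160.2] last [599.5  34.4 160.1] F [-1.39  0.29  1.52] sd [0.37 0.2  0.34] M [-0.044  0.206 -0.014] Msd [0.026 0.12  0.027] op 0.201
N 1 dist mm [ 0.5 -0.1  0.6] rv [-0.03 -0.07  0.01] F [-1.85  0.    1.91] t 15.42
[-0,0.5,-0.6,-0,-0.1,0]
```

```bash
python3 -m creep '[0,-5,0.3,0,0,0,0,-5,0.3,0,0,0]';python3 avg.py 3;python3 plan.py 0.590 0.0357 0.1598 -7.7 38
```

```text
clock: 15.58
tool_pos: [0.5911, 0.0355, 0.1598]
eef_rot: [0.753, 0.658, 0.002, 0.001]
contact_force: [0.5, 0.2, 1.1]
opening: 0.201
t 15.73 P [589.4  35.8 159.6] last [589.4  35.8 159.6] F [-1.29 -0.03  2.31] sd [0.19 0.6  0.3 ] M [-0.044  0.276 -0.001] Msd [0.01  0.153 0.033] op 0.203
N 1 dist mm [ 0.6 -0.1  0.2] rv [-0.03 -0.07  0.01] F [-1.54  0.5   2.58] t 15.73
[-0,0.6,-0.2,-0,-0.1,0]
```

```bash
python3 -m creep '[0,-5,0,0,0,0,0,-5,0.2,0,0,0]';python3 avg.py 3;python3 plan.py 0.580 0.0370 0.1598 -7.7 38
```

```text
clock: 15.9
tool_pos: [0.5804, 0.037, 0.1595]
eef_rot: [0.753, 0.658, 0.001, 0.0]
contact_force: [0.6, -0.7, -0.1]
opening: 0.197
t 16.05 P [578.9  37.2 159.2] last [578.9  37.2 159.2] F [-1.06  0.16  0.95] sd [0.57 0.2  0.21] M [-0.014  0.343  0.012] Msd [0.049 0.149 0.01 ] op 0.198
N 1 dist mm [ 1.1 -0.2  0.6] rv [-0.08 -0.06  0.01] F [-0.83 -0.02  0.98] t 16.05
[-0,1.1,-0.6,-0.1,-0.1,0]
```

```bash
python3 -m creep '[0,-5,0.4,0,0,0,0,-4,0.3,0,0,0]';python3 avg.py 2;python3 - <<'E'
from h import *
a=snap('wrist','w9')['color']
print(find_in('nut','wrist'))
cv2.imwrite('pics/c16.png',cv2.resize(a[150:280,180:380,::-1],None,fx=4,fy=4,interpolation=cv2.INTER_CUBIC))
E
```

```text
clock: 16.22
tool_pos: [0.5715, 0.0382, 0.1588]
eef_rot: [0.753, 0.658, 0.001, 0.0]
contact_force: [0.8, -0.8, 0.2]
opening: 0.2
t 16.32 P [570.4  38.3 158.7] last [570.4  38.4 158.7] F [-0.78  0.69  1.42] sd [0.51 0.01 0.02] M [-0.053  0.086  0.025] Msd [0.031 0.074 0.012] op 0.199
[]
```

View pics/c16.png

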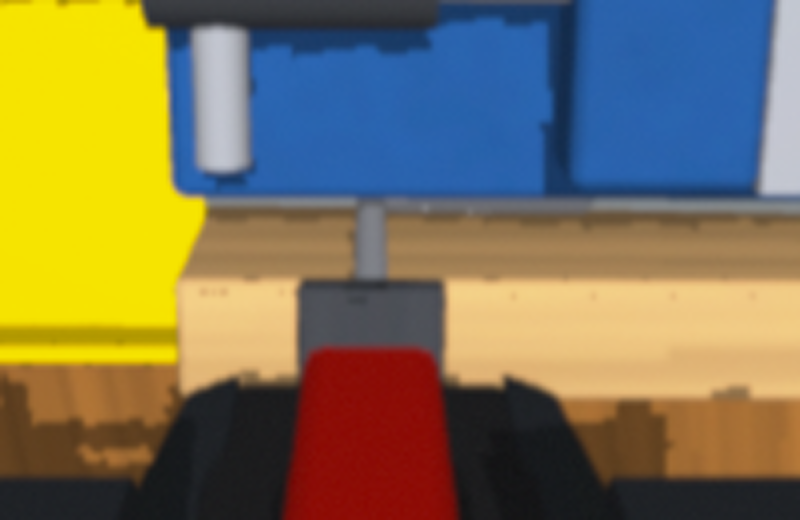

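```bash
python3 -m creep '[0,-4,0.2,0,0,0,0,-1,0.1,0,0,0]';python3 avg.py 3;python3 -m creep '[0,-4,0,0,0,0]';python3 avg.py 4
```

```text
clock: 16.58
tool_pos: [0.5659, 0.0389, 0.1584]
eef_rot: [0.753, 0.658, 0.001, -0.0]
contact_force: [-2.4, -0.1, 0.9]
opening: 0.2
t 16.73 P [565.8  39.  158.4] last [565.8  39.  158.4] F [-0.87  0.04  1.64] sd [0.68 0.29 0.91] M [-0.016  0.305  0.012] Msd [0.022 0.038 0.016] op 0.205
clock: 16.82
tool_pos: [0.563, 0.0393, 0.1585]
eef_rot: [0.753, 0.658, 0.001, 0.0]
contact_force: [1.9, -0.8, -0.3]
opening: 0.199
t 17.02 P [561.3  39.6 158.3] last [561.2  39.6 158.3] F [-1.4   0.18  1.69] sd [0.34 0.57 0.57] M [-0.053  0.26  -0.004] Msd [0.014 0.084 0.016] op 0.201
```

```bash
python3 -m creep '[0,-4.5,0,0,0,0]';python3 avg.py 4;python3 plan.py 0.55 0.0412 0.158 -7.7 38
```

```text
clock: 17.1
tool_pos: [0.558, 0.0401, 0.1584]
eef_rot: [0.753, 0.658, 0.001, 0.0]
contact_force: [2.3, -0.9, 0.1]
opening: 0.201
t 17.3 P [556.   40.3 158.3] last [556.   40.3 158.2] F [-0.59  0.61  1.86] sd [0.56 0.65 0.52] M [-0.02   0.295 -0.007] Msd [0.046 0.119 0.039] op 0.2
N 1 dist mm [-6.   0.9 -0.2] rv [-0.16 -0.06  0.  ] F [-1.07 -0.33  2.7 ] t 17.3
[0.1,-6,0.3,-0.2,-0.1,0]
```

```bash
python3 -m creep '[0,-5,0,-0.1,0,0]';python3 avg.py 3;python3 -m creep '[0,-5,0,-0.1,0,0]';python3 avg.py 4;python3 plan.py 0.54 0.0426 0.158 -7.7 38
```

```text
clock: 17.38
tool_pos: [0.5524, 0.0408, 0.1584]
eef_rot: [0.753, 0.658, 0.001, 0.0]
contact_force: [1.1, 0.1, -0.5]
opening: 0.202
t 17.53 P [550.1  41.1 158.2] last [550.   41.1 158.2] F [-1.39  0.67  1.75] sd [0.25 0.55 0.71] M [-0.022  0.267  0.011] Msd [0.036 0.209 0.018] op 0.201
clock: 17.62
tool_pos: [0.5463, 0.0416, 0.1583]
eef_rot: [0.753, 0.658, 0.001, 0.0]
contact_force: [1.7, -0.4, -0.4]
opening: 0.202
t 17.82 P [544.   41.9 158.1] last [544.   41.9 158. ] F [-1.57  0.65  1.15] sd [0.47 0.57 0.54] M [-0.002  0.345 -0.026] Msd [0.02  0.18  0.027] op 0.2
N 1 dist mm [-4.   0.7 -0. ] rv [-0.17 -0.03  0.02] F [-1.24 -0.11  1.41] t 17.82
[0.2,-4.1,0.1,-0.2,-0,0]
```

```bash
python3 -m creep '[0.1,-5,0.5,-0.1,0,0]';python3 avg.py 3;python3 -m creep '[0.1,-5,0.2,-0.1,0,0]';python3 avg.py 3;python3 plan.py 0.53 0.0439 0.158 -7.7 38
```

```text
clock: 17.9
tool_pos: [0.5408, 0.0424, 0.1578]
eef_rot: [0.753, 0.658, 0.001, 0.001]
contact_force: [2.2, -0.5, -0.4]
opening: 0.2
t 18.05 P [538.5  42.8 157.6] last [538.3  42.8 157.6] F [-1.35  0.49  2.46] sd [0.64 0.38 0.48] M [0.03  0.267 0.006] Msd [0.042 0.086 0.04 ] op 0.197
clock: 18.13
tool_pos: [0.535, 0.0434, 0.1577]
eef_rot: [0.753, 0.658, 0.001, 0.001]
contact_force: [2.9, 0.3, 1.2]
opening: 0.202
t 18.28 P [532.7  43.7 157.5] last [532.5  43.8 157.5] F [-1.32  0.15  3.21] sd [0.34 0.01 0.93] M [0.032 0.231 0.022] Msd [0.033 0.097 0.016] op 0.199
N 1 dist mm [-2.5  0.1  0.5] rv [-0.12 -0.03  0.05] F [-1.08  0.14  4.08] t 18.28
[-0.2,-2.5,-0.5,-0.1,-0,0.1]
```

```bash
python3 -m creep '[-0.3,-5,-0.2,-0.1,0,0]';python3 avg.py 3;python3 -m creep '[-0.2,-5,0,-0.1,0,0]';python3 avg.py 3;python3 plan.py 0.52 0.0451 0.158 -7.7 38
```

```text
clock: 18.37
tool_pos: [0.5289, 0.0441, 0.1578]
eef_rot: [0.753, 0.658, 0.001, 0.001]
contact_force: [2.4, 0.4, -0.2]
opening: 0.201
t 18.52 P [526.3  44.2 157.6] last [526.2  44.2 157.5] F [-1.23  0.22  1.59] sd [0.21 0.37 0.27] M [ 0.014  0.297 -0.   ] Msd [0.015 0.129 0.02 ] op 0.202
clock: 18.6
tool_pos: [0.5225, 0.0446, 0.1576]
eef_rot: [0.753, 0.658, 0.001, 0.0]
contact_force: [2.4, 0.3, 0.0]
opening: 0.201
t 18.75 P [520.   44.8 157.4] last [519.8  44.8 157.4] F [-1.8  -0.2   1.99] sd [0.26 0.77 0.47] M [ 0.012  0.368 -0.016] Msd [0.048 0.129 0.016] op 0.199
N 1 dist mm [0.2 0.3 0.6] rv [-0.19  0.01  0.08] F [-2.15  0.21  2.6 ] t 18.75
[0.3,0.1,-0.6,-0.2,0,0.1]
```

```bash
python3 -m creep '[0,-5,0.2,-0.2,0,0]';python3 avg.py 3;python3 -m creep '[0,-4,0.1,-0.1,0,0]';python3 avg.py 2;python3 - <<'E'
from h import *
a=snap('wrist','w10')['color'];b=snap('side','s10')['color']
print(find_in('nut','wrist'),find_in('nut','side'))
cv2.imwrite('pics/c17.png',np.hstack([cv2.resize(a[130:280,180:330,::-1],(400,400),interpolation=cv2.INTER_CUBIC),cv2.resize(b[180:260,240:320,::-1],(400,400),interpolation=cv2.INTER_CUBIC)]))
E
python3 plan.py 0.51 0.0465 0.158 -7.7 38
```

```text
clock: 18.83
tool_pos: [0.5164, 0.0453, 0.1573]
eef_rot: [0.753, 0.658, 0.001, 0.001]
contact_force: [3.4, 0.3, 0.6]
opening: 0.197
t 18.98 P [513.8  45.5 157.1] last [513.6  45.6 157.1] F [-1.78 -0.34  2.36] sd [0.76 0.58 0.79] M [0.06  0.36  0.018] Msd [0.054 0.166 0.031] op 0.201
clock: 19.07
tool_pos: [0.511, 0.046, 0.1571]
eef_rot: [0.753, 0.659, 0.001, 0.001]
contact_force: [1.5, -0.6, 1.5]
opening: 0.201
t 19.17 P [509.1  46.2 157. ] last [508.9  46.2 157. ] F [-1.47  0.28  0.98] sd [0.06 0.14 0.62] M [0.091 0.167 0.023] Msd [0.033 0.058 0.042] op 0.2
[{'xy': [291.2, 190.4], 'score': 0.68}] []
N 1 dist mm [1.2 0.3 1.1] rv [-0.12  0.03  0.1 ] F [-0.88  0.04  3.23] t 19.37
[0.4,1.1,-1.1,-0.1,0,0.1]
```

View pics/c17.png

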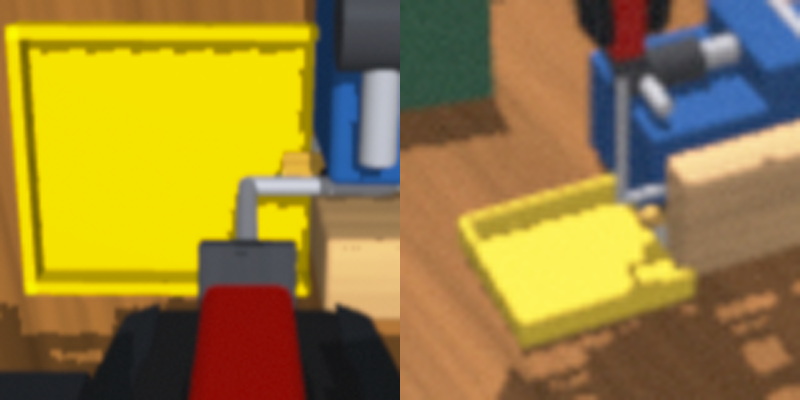

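The wrist picture shows the brass nut poking out of the mouth at crop (295,163), ahead of the claw, so the rake is working.

```bash
python3 -m creep '[0,-5,0.2,-0.1,0,0.1]';python3 avg.py 3;python3 -m creep '[0,-4,0.1,-0.1,0,0]';python3 avg.py 3;python3 - <<'E'
from h import *
a=snap('wrist','w11')['color'];b=snap('side','s11')['color']
cv2.imwrite('pics/c18.png',np.hstack([cv2.resize(a[130:280,180:330,::-1],(400,400),interpolation=cv2.INTER_CUBIC),cv2.resize(b[180:260,240:320,::-1],(400,400),interpolation=cv2.INTER_CUBIC)]))
E
python3 plan.py 0.5 0.0478 0.158 -7.7 38
```

```text
clock: 19.45
tool_pos: [0.5059, 0.0467, 0.1569]
eef_rot: [0.753, 0.658, 0.001, 0.001]
contact_force: [2.7, -0.0, 0.7]
opening: 0.2
t 19.6 P [503.6  46.9 156.7] last [503.3  47.  156.7] F [-1.17  0.52  1.71] sd [0.48 0.35 0.43] M [ 0.046  0.142 -0.005] Msd [0.035 0.069 0.026] op 0.199
clock: 19.68
tool_pos: [0.5008, 0.0474, 0.1568]
eef_rot: [0.753, 0.658, 0.001, 0.001]
contact_force: [1.7, -0.1, 0.7]
opening: 0.199
t 19.83 P [498.9  47.5 156.6] last [498.7  47.6 156.6] F [-0.98  0.52  2.42] sd [0.95 0.14 0.1 ] M [0.053 0.055 0.002] Msd [0.033 0.049 0.03 ] op 0.203
N 1 dist mm [1.3 0.2 1.5] rv [-0.04  0.04  0.01] F [-0.64  0.57  3.84] t 19.93
[0.4,1.3,-1.5,-0,0,0]
```

View pics/c18.png

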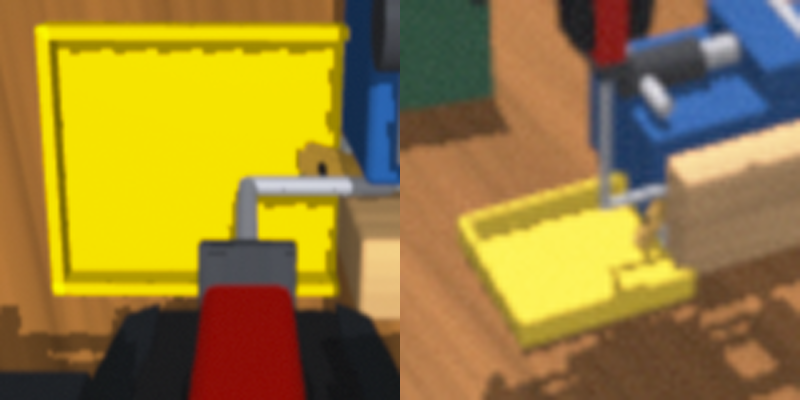

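```bash
python3 -m creep '[0,-4,-0.1,0,0,0]';python3 avg.py 3;python3 -m creep '[0,-2.5,0,0,0,0]';python3 avg.py 3;python3 - <<'E'
from h import *
a=snap('wrist','w12')['color'];b=snap('side','s12')['color']
cv2.imwrite('pics/c19.png',np.hstack([cv2.resize(a[130:280,180:330,::-1],(400,400),interpolation=cv2.INTER_CUBIC),cv2.resize(b[180:260,240:320,::-1],(400,400),interpolation=cv2.INTER_CUBIC)]))
E
python3 plan.py 0.5 0.0478 0.158 -7.7 38
```

```text
clock: 20.02
tool_pos: [0.4962, 0.048, 0.1567]
eef_rot: [0.753, 0.658, 0.001, 0.001]
contact_force: [1.9, -0.3, 0.8]
opening: 0.199
t 20.17 P [494.3  48.2 156.6] last [494.1  48.2 156.6] F [-0.93  0.39  2.17] sd [0.43 0.25 0.43] M [0.037 0.092 0.037] Msd [0.064 0.073 0.05 ] op 0.197
clock: 20.25
tool_pos: [0.4925, 0.0485, 0.1567]
eef_rot: [0.753, 0.658, -0.0, 0.0]
contact_force: [1.9, -0.9, 0.5]
opening: 0.198
t 20.4 P [491.4  48.5 156.6] last [491.3  48.5 156.6] F [0.35 0.41 2.15] sd [0.37 0.14 0.44] M [-0.013 -0.107  0.013] Msd [0.01  0.025 0.008] op 0.203
N 1 dist mm [ 8.7 -0.8  1.5] rv [-0.14  0.06  0.03] F [-0.54  0.8   2.18] t 20.5
[0.4,8.7,-1.5,-0.1,0.1,0]
```

View pics/c19.png

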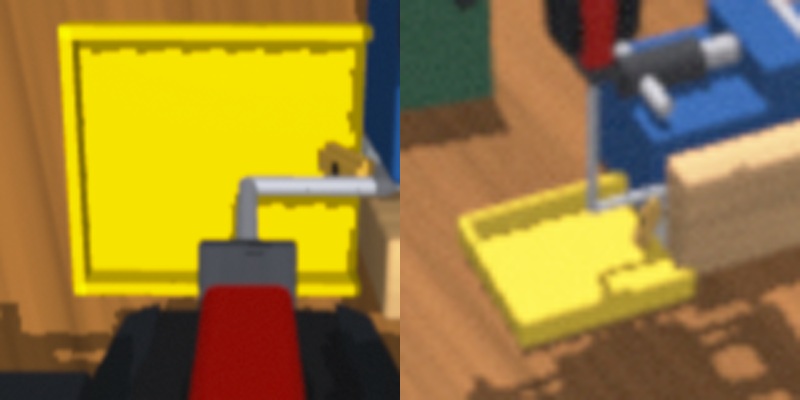

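The nut is leaning nose-down over the lip, with the claw at x ≈ -96. I'll keep pushing gently over the edge.

```bash
python3 -m creep '[0,-3,0,0,0,0]';python3 avg.py 2;python3 -m creep '[0,-3,0,0,0,0]';python3 avg.py 2;python3 - <<'E'
from h import *
a=snap('wrist','w13')['color'];b=snap('side','s13')['color']
cv2.imwrite('pics/c20.png',np.hstack([cv2.resize(a[130:280,180:330,::-1],(400,400),interpolation=cv2.INTER_CUBIC),cv2.resize(b[180:260,240:320,::-1],(400,400),interpolation=cv2.INTER_CUBIC)]))
E
python3 plan.py 0.5 0.0478 0.158 -7.7 38
```

```text
clock: 20.58
tool_pos: [0.4895, 0.0489, 0.1566]
eef_rot: [0.753, 0.658, -0.0, 0.0]
contact_force: [1.6, 0.1, 0.4]
opening: 0.204
t 20.68 P [487.5  48.9 156.4] last [487.2  48.9 156.3] F [-1.65  0.46 -0.13] sd [0.11 0.17 0.03] M [ 0.029  0.27  -0.024] Msd [0.027 0.169 0.018] op 0.205
clock: 20.77
tool_pos: [0.4836, 0.0492, 0.156]
eef_rot: [0.753, 0.658, -0.003, -0.002]
contact_force: [0.7, -0.2, -1.5]
opening: 0.197
t 20.87 P [482.4  49.2 155.8] last [482.6  49.2 155.8] F [-1.16  0.11 -1.5 ] sd [0.28 0.16 0.27] M [-0.061  0.081 -0.055] Msd [0.02  0.045 0.025] op 0.199
N 1 dist mm [16.4 -1.5  2. ] rv [-0.32  0.1   0.04] F [ 0.15  0.52 -1.01] t 20.97
[0.7,16.4,-2.1,-0.3,0.1,0]
```

View pics/c20.png

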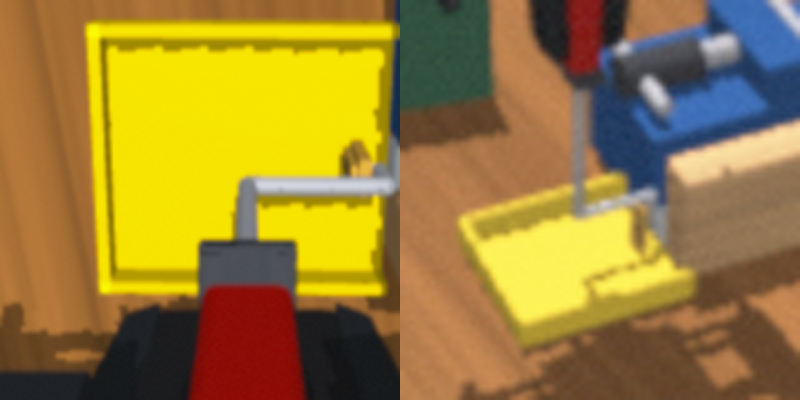

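```bash
python3 -m creep '[0.2,-4,-0.2,-0.2,0,0]';python3 avg.py 2;python3 -m creep '[0,-4,-0.2,0,0,0]';python3 avg.py 2;python3 - <<'E'
from h import *
a=snap('wrist','w14')['color'];b=snap('side','s14')['color']
print(find_in('nut','wrist'))
cv2.imwrite('pics/c21.png',np.hstack([cv2.resize(a[130:280,180:330,::-1],(400,400),interpolation=cv2.INTER_CUBIC),cv2.resize(b[180:260,240:320,::-1],(400,400),interpolation=cv2.INTER_CUBIC)]))
E
python3 plan.py 0.5 0.0478 0.158 -7.7 38
```

```text
clock: 21.05
tool_pos: [0.4806, 0.0499, 0.1562]
eef_rot: [0.753, 0.658, -0.001, 0.0]
contact_force: [1.6, -0.1, -0.5]
opening: 0.199
t 21.15 P [478.5  50.1 156.1] last [478.6  50.  156.1] F [-1.24 -0.11 -1.47] sd [0.52 0.98 0.31] M [-0.039  0.136  0.015] Msd [0.015 0.057 0.03 ] op 0.195
clock: 21.23
tool_pos: [0.4752, 0.0506, 0.1564]
eef_rot: [0.753, 0.658, -0.002, -0.0]
contact_force: [-0.0, 0.4, -1.9]
opening: 0.198
t 21.33 P [473.4  50.7 156.3] last [473.5  50.6 156.3] F [-0.84  0.13 -2.22] sd [0.98 0.22 0.33] M [-0.067  0.146  0.01 ] Msd [0.059 0.037 0.01 ] op 0.202
[{'xy': [300.4, 189.6], 'score': 0.75}]
N 1 dist mm [25.3 -2.8  1.6] rv [-0.2   0.12  0.05] F [-0.34  0.48 -2.01] t 21.48
[0.6,25.4,-1.7,-0.2,0.1,0.1]
```

View pics/c21.png

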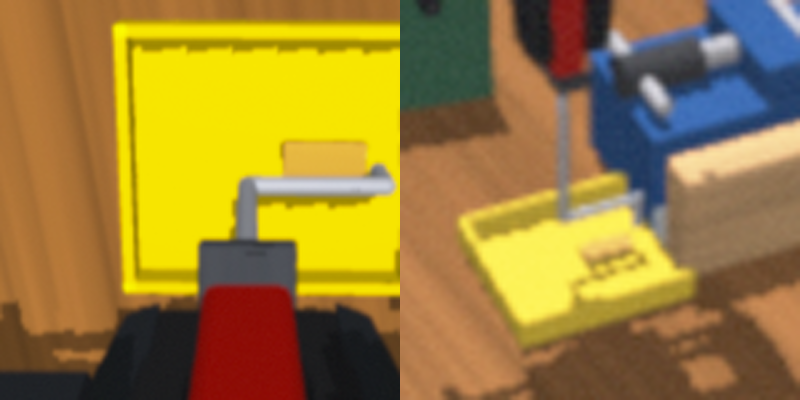

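The nut now lies flat in the tray, at crop (325,158) in the wrist view. I'm lifting the rod and taking it back to its stand.

```bash
python3 -m creep '[0,-1,-12,0,0,0,0,0,-20,0,0,0,0,0,-25,0,0,0,0,0,-30,0,0,0,0,0,-30,0,0,0]'; python3 plan.py 0.4853 -0.2615 0.312 -13.2 36
```

```text
clock: 21.9
tool_pos: [0.4705, 0.0503, 0.272]
eef_rot: [0.753, 0.658, -0.008, -0.004]
contact_force: [1.0, 0.3, -0.9]
opening: 0.2
N 9 dist mm [  14.8 -311.8   40. ] rv [-0.98  0.44  5.55] F [ 0.97  0.33 -0.86] t 21.9
[-34.1,6.2,-4.3,-0.1,0,0.6,-34.1,6.5,-4.3,-0.1,0,0.6,-34,6.9,-4.3,-0.1,0,0.6,-33.9,7.3,-4.4,-0.1,0,0.6,-33.8,7.7,-4.4,-0.1,0,0.6]
```

```bash
python3 -m creep '[-10,2,-25,-0.4,0.1,0.6,-30,6.5,-10,-0.3,0.1,0.6,-34,6.9,0,-0.1,0,0.6,-34,7.3,0,-0.1,0,0.6,-34,7.7,0,-0.1,0,0.6]'; python3 plan.py 0.4853 -0.2615 0.312 -13.2 36
```

```text
clock: 22.32
tool_pos: [0.4847, -0.0891, 0.3163]
eef_rot: [0.764, 0.645, 0.008, 0.004]
contact_force: [0.2, -0.6, -1.7]
opening: 0.2
N 5 dist mm [   0.6 -172.4   -4.3] rv [ 0.91 -0.39  3.57] F [ 0.25 -0.56 -1.72] t 22.32
[-34,5.9,0.7,0.2,-0.1,0.7,-33.9,6.3,0.8,0.2,-0.1,0.7,-33.8,6.7,0.8,0.2,-0.1,0.7,-33.7,7.1,0.8,0.2,-0.1,0.7,-33.6,7.6,0.8,0.2,-0.1,0.7]
```

```bash
python3 -m creep '[-34,5.9,0,0.2,-0.1,0.7,-34,6.3,0,0.2,-0.1,0.7,-32,6.7,0,0.2,-0.1,0.7,-28,6,0,0.2,-0.1,0.7,-15,4,0,0,0,0.7]'; python3 -m creep '[0,0,0,0,0,0,0,0,0,0,0,0]'; python3 plan.py 0.4853 -0.2615 0.312 -13.2 36
```

```text
clock: 22.73
tool_pos: [0.4839, -0.2472, 0.317]
eef_rot: [0.786, 0.618, -0.0, 0.002]
contact_force: [-0.5, 0.5, -1.6]
opening: 0.196
clock: 22.9
tool_pos: [0.4825, -0.2524, 0.3166]
eef_rot: [0.789, 0.615, -0.001, 0.003]
contact_force: [-0.6, 0.6, -2.3]
opening: 0.197
N 1 dist mm [ 2.8 -9.1 -4.6] rv [ 0.21  0.34 -0.92] F [-0.62  0.6  -2.27] t 22.9
[-8.1,5,4.7,0.2,0.3,-0.9]
```

```bash
python3 -m creep '[-8,5,4,0.2,0.3,-0.9,0,0,0,0,0,0,0,0,0,0,0,0]'; python3 plan.py 0.4853 -0.2617 0.31 -13.2 36
python3 - <<'E'
from h import *
a=snap('wrist','w15')['color'];o=load('w4')['color']
cv2.imwrite('pics/c22.png',np.hstack([cv2.resize(x[150:260,230:350,::-1],(400,367),interpolation=cv2.INTER_CUBIC) for x in (o,a)]))
E
```

```text
clock: 23.15
tool_pos: [0.4855, -0.2572, 0.3122]
eef_rot: [0.782, 0.623, 0.0, -0.002]
contact_force: [-0.2, 1.4, -1.9]
opening: 0.201
N 1 dist mm [-0.2 -4.5 -2.2] rv [-0.11 -0.15  0.26] F [-0.16  1.39 -1.9 ] t 23.15
[-4.5,0.8,2.2,-0.1,-0.1,0.3]
```

View pics/c22.png

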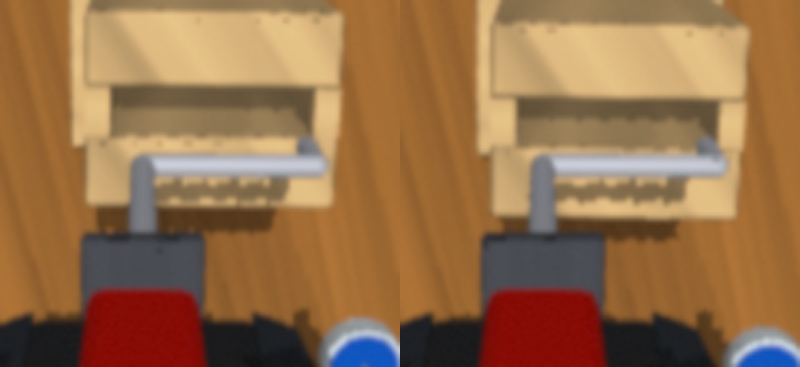

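```bash
python3 -m creep '[-4,0.8,10,-0.1,-0.1,0.2,0,0,10,0,0,0,0,0,0,0,0,0,0,0,0,0,0,0]'; python3 plan.py 0.4853 -0.2617 0.275 -13.2 36
```

```text
clock: 23.53
tool_pos: [0.4867, -0.2552, 0.2928]
eef_rot: [0.781, 0.624, 0.002, -0.001]
contact_force: [-0.0, 0.1, -1.8]
opening: 0.196
N 1 dist mm [ -1.4  -6.5 -17.8] rv [ 0.06 -0.19  0.48] F [-0.01  0.09 -1.83] t 23.53
[-6.7,0.1,17.8,0.1,-0.2,0.5]
```

```bash
python3 -m creep '[-5,0,4,0.1,-0.2,0.3,-1,0,0,0,0,0,0,0,0,0,0,0]'; python3 plan.py 0.4853 -0.2617 0.275 -13.2 36;python3 -m creep '[0,0,0,0,0,0]'; python3 plan.py 0.4853 -0.2617 0.275 -13.2 36
```

```text
clock: 23.78
tool_pos: [0.4861, -0.2597, 0.2897]
eef_rot: [0.782, 0.623, 0.0, 0.0]
contact_force: [-0.5, 0.7, -0.8]
opening: 0.201
N 1 dist mm [ -0.8  -2.  -14.7] rv [0.03 0.   0.32] F [-0.47  0.74 -0.77] t 23.78
[-2.1,-0.4,14.7,0,0,0.3]
clock: 23.87
tool_pos: [0.4862, -0.2599, 0.29]
eef_rot: [0.782, 0.623, 0.0, 0.0]
contact_force: [0.5, 1.2, -0.9]
opening: 0.205
N 1 dist mm [ -0.9  -1.8 -15. ] rv [0.05 0.01 0.3 ] F [ 0.45  1.15 -0.86] t 23.87
[-2,-0.4,15,0,0,0.3]
```

```bash
python3 -m creep '[-2,-0.5,8,0,0,0.3,0,0,8,0,0,0,-0.5,0,8,0,0,0,0,0,0,0,0,0]'; python3 plan.py 0.4853 -0.2617 0.15 -13.2 36;python3 avg.py 2
```

```text
clock: 24.2
tool_pos: [0.4854, -0.2628, 0.2643]
eef_rot: [0.784, 0.621, 0.001, 0.001]
contact_force: [-0.0, 1.7, -1.1]
opening: 0.203
N 4 dist mm [-1.000e-01  1.100e+00 -1.143e+02] rv [ 0.15  0.03 -0.05] F [-0.03  1.65 -1.09] t 24.2
[0.3,-0.2,28.6,0,0,-0,0.3,-0.1,28.6,0,0,-0,0.3,-0.1,28.6,0,0,-0,0.3,-0.1,28.6,0,0,-0]
t 24.3 P [ 485.8 -262.9  265.2] last [ 486.  -263.   265.5] F [-0.26  0.   -1.71] sd [0.06 0.19 0.12] M [-0.111  0.111  0.009] Msd [0.006 0.011 0.033] op 0.201
```

In the slot with no contact. Continuing down.

```bash
python3 -m creep '[0.8,-0.4,10,0,0,0,0,0,12,0,0,0,0,0,12,0,0,0,0,0,12,0,0,0]'; python3 plan.py 0.4853 -0.2617 0.15 -13.2 36
```

```text
clock: 24.63
tool_pos: [0.489, -0.2638, 0.2213]
eef_rot: [0.784, 0.621, 0.003, 0.006]
contact_force: [0.3, 0.3, -1.4]
opening: 0.199
N 2 dist mm [ -3.7   2.1 -71.3] rv [ 0.75  0.15 -0.06] F [ 0.27  0.34 -1.45] t 24.63
[0.7,-2.5,35.6,0.4,0.1,-0,0.7,-2.3,35.6,0.4,0.1,-0]
```

```bash
python3 -m creep '[1.8,-3.5,5,0.7,0.1,0,0,-0.5,10,0.1,0,0,0.3,-0.5,12,0.2,0,0,0,0,0,0,0,0]'; python3 plan.py 0.4853 -0.2617 0.15 -13.2 36;python3 avg.py 2
```

```text
clock: 24.97
tool_pos: [0.4847, -0.2602, 0.1914]
eef_rot: [0.784, 0.621, -0.002, -0.003]
contact_force: [0.0, 0.7, -1.7]
opening: 0.201
N 2 dist mm [  0.6  -1.5 -41.4] rv [-0.42  0.01 -0.03] F [ 0.01  0.68 -1.68] t 24.97
[-0.7,0.6,20.7,-0.2,0,-0,-0.7,0.5,20.7,-0.2,0,-0]
t 25.07 P [ 485.3 -260.7  192.6] last [ 485.5 -260.9  193. ] F [ 0.21 -0.1  -1.54] sd [0.01 0.05 0.2 ] M [-0.03   0.05  -0.005] Msd [0.009 0.018 0.006] op 0.199
```

```bash
python3 -m creep '[-0.5,0,8,-0.2,0,0,0,-0.3,10,0,0,0,0,-0.3,10,0.1,0,0,0,0,0,0,0,0]'; python3 plan.py 0.4853 -0.2617 0.15 -13.2 36;python3 avg.py 2
```

```text
clock: 25.4
tool_pos: [0.4861, -0.2622, 0.1642]
eef_rot: [0.784, 0.621, -0.0, 0.001]
contact_force: [-0.6, 0.3, -0.2]
opening: 0.197
N 1 dist mm [ -0.8   0.5 -14.2] rv [ 0.11  0.12 -0.07] F [-0.58  0.32 -0.15] t 25.4
[0.4,-1,14.2,0.1,0.1,-0.1]
t 25.5 P [ 486.6 -262.6  165.1] last [ 486.8 -262.7  165.5] F [-0.23 -0.6  -1.16] sd [0.33 0.16 0.1 ] M [-0.005  0.037  0.002] Msd [0.015 0.007 0.035] op 0.195
```

```bash
python3 -m creep '[0.8,-1.5,8,0.1,0.1,0,0,0,6,0,0,0,0,0,0,0,0,0]'; python3 plan.py 0.4853 -0.2617 0.1466 -13.2 36;python3 avg.py 2
```

```text
clock: 25.75
tool_pos: [0.4862, -0.2619, 0.1509]
eef_rot: [0.784, 0.621, 0.001, 0.002]
contact_force: [-0.3, 0.6, -1.4]
opening: 0.195
N 1 dist mm [-0.9  0.2 -4.3] rv [ 0.23  0.06 -0.08] F [-0.31  0.59 -1.42] t 25.75
[0,-0.9,4.3,0.2,0.1,-0.1]
t 25.85 P [ 486.3 -262.   151.4] last [ 486.3 -262.1  151.6] F [ 0.57 -0.63 -1.34] sd [0.62 0.05 0.11] M [-0.049  0.06   0.008] Msd [0.006 0.015 0.014] op 0.199
```

```bash
python3 -m creep '[0,-0.8,3,0.2,0,0,0,0,1.5,0,0,0,0,0,0,0,0,0]';python3 avg.py 2;python3 -m creep '[0,0,1,0,0,0,0,0,0,0,0,0]';python3 avg.py 2
```

```text
clock: 26.1
tool_pos: [0.486, -0.2622, 0.1472]
eef_rot: [0.784, 0.621, 0.0, 0.001]
contact_force: [0.6, 0.2, -0.8]
opening: 0.197
t 26.2 P [ 486.  -262.1  147.4] last [ 486.  -262.2  147.4] F [ 0.21 -0.49 -1.08] sd [0.37 0.4  0.54] M [-0.079  0.083 -0.019] Msd [0.014 0.017 0.019] op 0.196
clock: 26.37
tool_pos: [0.4863, -0.2623, 0.1467]
eef_rot: [0.784, 0.621, 0.0, 0.002]
contact_force: [-0.2, 0.9, -0.8]
opening: 0.199
t 26.47 P [ 486.3 -262.3  146.7] last [ 486.3 -262.3  146.7] F [ 0.35  0.21 -0.82] sd [0.2  0.35 0.09] M [-0.013  0.068 -0.002] Msd [0.016 0.002 0.023] op 0.203
```

```bash
python3 -m creep '[0,0,0.8,0,0,0,0,0,0,0,0,0]';python3 avg.py 2; python3 -m creep '[0,0,0,0,0,0,0,0,0,0,0,0,0,0,0,0,0,0,0,0,0,0,0,0,0,0,0,0,0,0]' 60;python3 -m creep '[0,0,0,0,0,0,0,0,0,0,0,0]';python3 avg.py 2
```

```text
clock: 26.63
tool_pos: [0.4864, -0.2624, 0.1468]
eef_rot: [0.784, 0.62, 0.0, 0.002]
contact_force: [0.6, -1.1, -2.1]
opening: 0.198
t 26.73 P [ 486.4 -262.4  146.7] last [ 486.4 -262.4  146.6] F [ 0.61 -0.28 -0.36] sd [0.42 0.46 1.17] M [-0.121  0.088 -0.014] Msd [0.032 0.025 0.04 ] op 0.201
clock: 27.15
tool_pos: [0.4869, -0.2627, 0.1466]
eef_rot: [0.784, 0.621, 0.001, 0.002]
contact_force: [0.1, -0.1, 0.9]
opening: 0.556
clock: 27.32
tool_pos: [0.487, -0.2627, 0.1466]
eef_rot: [0.784, 0.621, 0.001, 0.002]
contact_force: [-0.3, -0.2, -0.2]
opening: 0.677
t 27.42 P [ 487.  -262.7  146.6] last [ 487.  -262.7  146.6] F [-0.06 -0.33  0.14] sd [0.72 0.41 0.16] M [-0.079  0.113 -0.023] Msd [0.058 0.021 0.02 ] op 0.682
```

Released. Retreating straight up.

```bash
python3 -m creep '[0,0,-12,0,0,0,0,0,-15,0,0,0,0,0,-20,0,0,0,0,0,-20,0,0,0,0,0,-20,0,0,0]' 60;python3 -m creep '[0,0,-25,0,0,0,0,0,-25,0,0,0,0,0,0,0,0,0,0,0,0,0,0,0]'
python3 - <<'E'
from h import *
a=snap('wrist','w16')['color'];b=snap('side','s16')['color'];c=snap('scene','a16')['color']
k=lambda x,y0,y1,x0,x1:cv2.resize(x[y0:y1,x0:x1,::-1],(400,300),interpolation=cv2.INTER_CUBIC)
cv2.imwrite('pics/c23.png',np.vstack([np.hstack([k(a,60,300,160,480),k(b,160,310,220,420)]),np.hstack([k(c,170,275,130,270),k(c,200,320,220,380)])]))
print(get_state()['tool_pos'])
E
```

```text
clock: 27.83
tool_pos: [0.4835, -0.2607, 0.2321]
eef_rot: [0.784, 0.621, -0.002, -0.003]
contact_force: [0.6, 0.6, 0.0]
opening: 0.678
clock: 28.17
tool_pos: [0.485, -0.2616, 0.2884]
eef_rot: [0.784, 0.62, -0.0, 0.0]
contact_force: [-0.3, 0.5, -0.7]
opening: 0.68
[ 0.48440085 -0.2613475   0.28698005]
```

View pics/c23.png

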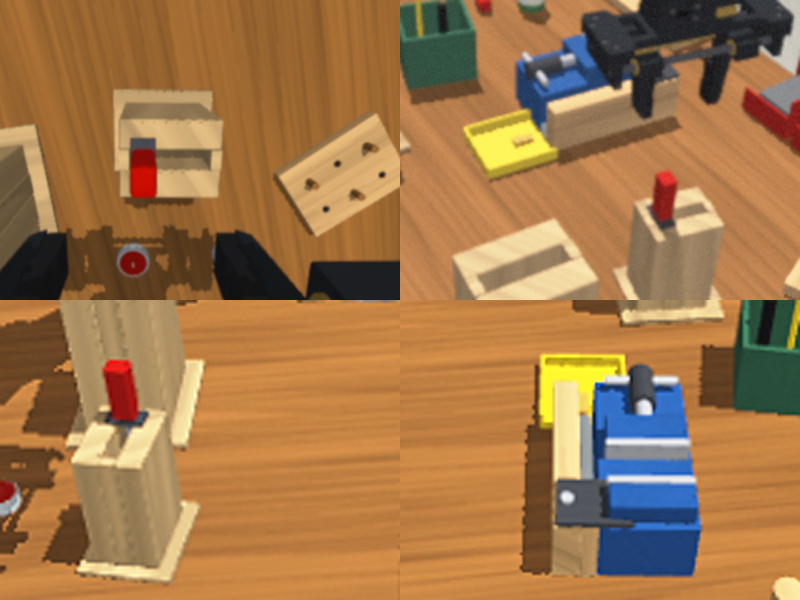

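The wrist, side and scene pictures show the rod upright with its collar seated in the small stand, and the nut lying in the tray at side-crop (522,140). The robot is clear of everything.

```bash
python3 -m creep '[0,0,-10,0,0,0,0,0,0,0,0,0,0,0,0,0,0,0]'; python3 -c "
from plant import finish_job;print(finish_job())"
```

```text
clock: 28.57
tool_pos: [0.4829, -0.2605, 0.2949]
eef_rot: [0.784, 0.62, -0.003, -0.004]
contact_force: [0.4, -0.2, -0.2]
opening: 0.679
the job is handed in; nothing more can be done
None
```

The nut is in the yellow tray, the rod is back upright in the smallest stand, and I handed the job in at about 28.6 s of the 72 s. `finish_job` reported no verdict.

**Raking:** I lowered the claw behind the nut, felt the floor and raked the nut out over the lip. The two floor leaves measured about 0.04–0.05 rad and nearly flat.

**Last checks:** The final pictures show the nut flat in the tray and the rod's collar seated on the stand. The three loose items in view, the red tealight, peg board and glue bottle, looked unmoved. The gripper was open and clear, and the fingers never touched the nut.

**What was less certain:**
- **Claw force:** at the stops it was mostly about 2–5 N, reaching 4.8 N. Single readings during moves dipped to about 1–1.5 N above the rod's weight, with roughly ±0.5 N of noise. A very brief lighter contact than intended can't be ruled out.
- **At the lip:** the nut stood nose-down there, and I had to push it the last few millimetres with the claw already off the end of the floor.

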